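# Load the bench imager from the sample carousel and set its focus dial

### The arm

A 6-joint arm with a two-finger parallel gripper is mounted at the origin on the work surface. World frame = base frame: x ahead of the robot, y to its left, z up, the work surface at z = 0. Lengths are in mm, angles in degrees, forces in N, time in s.
With the tool pointing down it reaches from about 300 to 850 mm from the base axis. Payload 4.2 kg.
Tool frame: the origin (TCP) lies midway between the tips of the shut fingers; the grasp point (between the pads) lies 19 mm behind it; x points along the fingers, y is the direction in which the jaws open and shut, and the axes are right-handed (so a half turn about x gives the same grasp; the last joint's range is limited). The gripper opens to 91 mm and grips with 3 to 60 N. Pads are 32 mm wide; open, the fingers measure 118 mm over their backs; the gripper's body (76 mm by 178 mm) begins 60 mm behind the grasp point.
Start: joints at [-76.834, 18.312, 89.639, -0, 72.044, -1.146], TCP at [142.148, -557.169, 213.976] pointing down, gripper open.
Joint ranges: [-177.97, 177.97], [-48.28, 115.42], [12.27, 149.76], [-77.06, 257.06], [2.81, 150.46], [-146.56, 146.56]. Speed limits (degrees/s): [147.25, 147.25, 180, 180, 180, 180].

### API

Orientations are given as [roll, pitch, yaw] about the fixed x, y, z axes, in that order (R = Rz(yaw) Ry(pitch) Rx(roll)).
In Python, from workcell import * gives the robot as it stands.
- The arm moves only by the shell command python3 -m handwheel 'ROWS' [FORCE]. ROWS is a JSON object of lists of equal length, an entry for each row: "gripper": the closure, from 0 (fully open) to 1 (shut); "offset": the shift along the tool's x, y, z in mm, a list of three; "rot": the turn, a rotation vector about the tool's x, y, z in degrees, a list of three. A call has 1 to 5 rows; each row is the pose to reach, as a shift and turn from the pose commanded when the call began, along the tool's axes at that moment; what a row does not reach only later rows make up. A row lasts 1/12 s, in which the tool goes at most 41.7 mm and 7.16 degrees, less where a joint would pass 70% of its speed; a pose out of reach is approached as far as the arm can. A call with a gripper value outside its range is refused whole. The fingers move at their own pace and stop on an object; FORCE is the grip in N (left out, the last holds). Time passes only in rows, so rows that repeat a pose let the fingers close. It gives the time, the measured TCP pose, the force and the opening at its end, in the units of the state.
- state(): the state, without advancing time (a new reading comes with each control period).
- grab_frame(name): name is "scene" or "top"; returns the picture (384x512x3 uint8, red, green, blue); there is no depth.
- camera_params(name): a dict with "fx", "fy", "cx", "cy" (pixels), "k1" (the pictures are not rectified: a ray, as slopes to the right and down, at radius r is drawn at 1 + k1 r^2 times it, then the intrinsics apply), "position" and "attitude" of the camera in the world. Camera axes: x right, y up, looking along -z (the intrinsics and any distortion apply to the point x, -y, -z); pixel columns grow to the right and rows downward; lengths in mm; the calibration is good to about 2 mm. A picture is of the moment at which its call begins. camera_params takes no time and is no camera call.
- job_done(): hands the job in, once; it reports no verdict.
The state is a dict: "time_s": time; "qpos": joint angles; "qvel": joint speeds; "effort": joint torques, N m; "ee_pos": TCP position; "ee_rot": TCP orientation; "force": force on the tool from outside, world axes, zero at the start; "torque": the same for the moment, N m; "gripper_width": finger opening in mm.
Only numpy, scipy, OpenCV 4.12 (cv2) and the standard library are available. Lean on these libraries where they do the work, as an engineer would, in place of code of your own. Each camera call takes 0.05 s, during which the arm holds its last target.

### The job

Turn the imager's focus dial so its pointer is at the white parking line, and keep it parked while you load: turn the sample carousel by its bar handle to bring each tall bottle out from under the wire guard, lift it out and stand it upright, centred, on a stage window of its own, leaving the squat pots in the carousel. When every tall bottle is on its window, turn the dial until the pointer lines up with the tab of the focus collar, and turn the carousel back home, with the white-striped end of its handle over the home mark. Leave the other things on the bench alone.

Things in the scene. Friction and masses are not known exactly. Their poses are not given: they have to be found in the camera images.
- imager: Low white bench imager, fixed, housing 280 (x) x 300 (y) x 50 mm high. Origin: centre of its underside on the bench; its own x points away from the robot. On top: the focus dial on the robot's side (dial axis at own x = -72 mm, y = 0) and the stage on the far side (stage centre at own x = +70 mm, y = 0).
- dial_grip (a point): Point on the vertical axis of the focus dial at gripping height, 83 mm above the bench (moves only with the imager). Its x axis runs along the dial's bar grip towards the white pointer; z up. The black bar grip is 66 long x 15 wide, top 96 mm above the bench, on a disc of 37 mm radius whose top is 64 mm above the bench. The deck around it is 50 mm above the bench.
- dial_pointer (a point): Pointer mark of the dial, 50 mm out from the dial axis along the dial's own x axis; turns with the dial. A white nose and a white line on the bar show it.
- dial (a joint): Dial angle in rad, counterclockwise from above positive; 0 = the pointer points along the imager's own +x (towards the stage). Stops at -1.5 and +1.5. Stays where it is left (friction about 0.12 N m). It lifts the stage 4 mm per rad.
- park_line (a point): The white parking line on the deck, a fixed mark at dial angle -1.25 rad, 50 mm from the dial axis. The dial is parked when its pointer is within 6 mm of this point, seen from above.
- focus_tab (a point): Mark on the tab of the aluminium focus collar around the dial, 50 mm from the dial axis; a different angle each time (dial angle about 0.1 to 1.2 rad). Fixed during the job. It is lined up when the dial's pointer is within 5 mm of it, seen from above.
- window0 (a point): Centre of a round window (68 mm across) in the stage top, at stage y = -88 mm; about 68 mm above the bench (63 to 74 with the dial). Its axes are those of the imager. The stage is an aluminium plate 126 (x) x 276 (y) mm, flat, without a rim.
- window1 (a point): As window0, the middle window (y = 0).
- window2 (a point): As window0, the window at stage y = +88 mm.
- carousel_base: Fixed foot of the sample carousel; origin on the bench under its axis; own -x is the open front. It carries a flat guard of 6 mm steel bars, 43 mm apart (117 to 128 mm above the bench), over the disc where own x > -40 mm, y -160 to +160, on four posts at own x -20 and 130, y +-157 mm. Only a bottle at own x below about -60 mm can be lifted out.
- carousel_front (a point): Point at the open front, 100 mm from the carousel axis along the foot's own -x, at the height of the pocket floor (30 mm above the bench): a pocket centred here faces the robot.
- carousel_grip (a point): Point on the carousel axis at the middle height of its black bar handle, above the guard: 156 mm above the bench. Its x axis runs along the bar (84 long x 16 wide x 34 mm high, top 171 mm above the bench); turning the bar turns the disc directly.
- carousel_pointer (a point): Point 50 mm from the carousel axis along the bar, at its white-striped end (the bar point's own -x); turns with the carousel.
- home_mark (a point): White line on a small plate at the middle of the guard's front edge, 50 mm from the carousel axis towards the open front. The carousel is home (joint value 0, or whole turns) when the pointer is within 7 mm of it, seen from above.
- carousel (a joint): Carousel angle in rad, counterclockwise from above positive, no stops; stays where left (friction about 0.08 N m). Disc of 145 mm radius, five pockets 72 degrees apart, centres 100 mm from the axis, floor 30 mm above the bench, between radial walls and hub (55 mm radius) 30 mm high and a rim 26 mm high; at 0 a pocket is at the front. Things stand loose in the pockets: turn smoothly.
- bottle0: Tall sample bottle, upright glass cylinder with white cap, 52 mm diameter, 72 mm tall, about 0.18 kg, heavy base; origin at the centre of its underside, z up. One per carousel pocket at the start. May be absent (None).
- bottle1: Tall sample bottle, upright glass cylinder with white cap, 52 mm diameter, 72 mm tall, about 0.18 kg, heavy base; origin at the centre of its underside, z up. One per carousel pocket at the start. May be absent (None).
- bottle2: Tall sample bottle, upright glass cylinder with white cap, 52 mm diameter, 72 mm tall, about 0.18 kg, heavy base; origin at the centre of its underside, z up. One per carousel pocket at the start. May be absent (None).
- pot0: Squat pot, glass with white cap, 52 mm diameter, only 36 mm tall; origin at the centre of its underside. Stays in the carousel.
- pot1: Squat pot, glass with white cap, 52 mm diameter, only 36 mm tall; origin at the centre of its underside. Stays in the carousel.
- wash_bottle: white wash bottle, 160 mm tall (origin at the centre of its underside). Not part of the job: leave it.
- tip_box: open grey box, 90 x 120 x 50 mm (origin at the centre of its underside). Not part of the job: leave it.
- spare_objective: steel microscope objective standing on end, 56 mm tall (origin at the centre of its underside). Not part of the job: leave it.
There are look-alikes about, which are no part of the job. What is shaped like the bottle1 but red is not meant.

How it is judged (in metres and radians):
On the way, in this order (a step that is already met when the one before it is completed fails the run):
1. the dial is at the parking line (horizontal distance between dial_pointer and park_line below 0.006 m), for 0.2 s.
2. with the dial parked, every tall bottle stands on a window of its own, let go (horizontal distance between dial_pointer and park_line below 0.006 m and ((horizontal distance between bottle0 and window0 below 0.014 m and distance between bottle0 and window0 below 0.018 m) or (horizontal distance between bottle0 and window1 below 0.014 m and distance between bottle0 and window1 below 0.018 m) or (horizontal distance between bottle0 and window2 below 0.014 m and distance between bottle0 and window2 below 0.018 m)) and angle between each of bottle0, bottle1, bottle2's own z axis and vertical below 0.12 rad and contact force between the fingers and bottle0 below 0.1 N and ((horizontal distance between bottle1 and window0 below 0.014 m and distance between bottle1 and window0 below 0.018 m) or (horizontal distance between bottle1 and window1 below 0.014 m and distance between bottle1 and window1 below 0.018 m) or (horizontal distance between bottle1 and window2 below 0.014 m and distance between bottle1 and window2 below 0.018 m)) and contact force between the fingers and bottle1 below 0.1 N and ((horizontal distance between bottle2 and window0 below 0.014 m and distance between bottle2 and window0 below 0.018 m) or (horizontal distance between bottle2 and window1 below 0.014 m and distance between bottle2 and window1 below 0.018 m) or (horizontal distance between bottle2 and window2 below 0.014 m and distance between bottle2 and window2 below 0.018 m)) and contact force between the fingers and bottle2 below 0.1 N), for 0.2 s.
3. the dial is at the focus tab (horizontal distance between dial_pointer and focus_tab below 0.005 m), for 0.2 s.
At the end, for the whole second after the job is handed in: The dial pointer is within 5 mm of the focus tab; the white-striped end of the carousel handle is within 7 mm of the home mark; every tall bottle present stands upright and at rest on a window of its own, within 14 mm of the window's centre; both squat pots are still in the carousel (horizontal distance between dial_pointer and focus_tab below 0.005 m and horizontal distance between carousel_pointer and home_mark below 0.007 m and velocity of joint dial below 0.05 rad/s and ((horizontal distance between bottle0 and window0 below 0.014 m and distance between bottle0 and window0 below 0.018 m) or (horizontal distance between bottle0 and window1 below 0.014 m and distance between bottle0 and window1 below 0.018 m) or (horizontal distance between bottle0 and window2 below 0.014 m and distance between bottle0 and window2 below 0.018 m)) and angle between each of bottle0, bottle1, bottle2's own z axis and vertical below 0.12 rad and linear speed of each of bottle0, bottle1, bottle2 below 0.02 m/s and ((horizontal distance between bottle1 and window0 below 0.014 m and distance between bottle1 and window0 below 0.018 m) or (horizontal distance between bottle1 and window1 below 0.014 m and distance between bottle1 and window1 below 0.018 m) or (horizontal distance between bottle1 and window2 below 0.014 m and distance between bottle1 and window2 below 0.018 m)) and ((horizontal distance between bottle2 and window0 below 0.014 m and distance between bottle2 and window0 below 0.018 m) or (horizontal distance between bottle2 and window1 below 0.014 m and distance between bottle2 and window1 below 0.018 m) or (horizontal distance between bottle2 and window2 below 0.014 m and distance between bottle2 and window2 below 0.018 m)) and horizontal distance between each of pot0, pot1 and carousel_base below 0.14 m and height (world z) of pot0 between 0.02 and 0.05 m and height (world z) of pot1 between 0.02 and 0.05 m); the robot touches nothing.
It fails at once if the wash bottle is moved by more than 30 mm (distance of wash_bottle from where it was at the start of the episode above 0.03 m).
It fails at once if the tip box is moved by more than 30 mm (distance of tip_box from where it was at the start of the episode above 0.03 m).
It fails at once if the spare objective is moved by more than 30 mm (distance of spare_objective from where it was at the start of the episode above 0.03 m).
Of bottle0, bottle1, bottle2 only 2 to 3 are there at a start; the rules pass over those that are not, and their reading is None.
At some moment in a run one of bottle0, bottle1, bottle2 may be knocked a few centimetres aside while the robot is not near it.
It also fails if it takes over 210 s, if anything falls off the work surface, if the arm or the gripper's body presses on something with over 40 N, if the wrist force passes 120 N, or if a joint passes its speed limit or range.

## Working session

There is one attempt and no reset: what is moved stays moved. The work goes in short steps, Python scripts to look and compute and a shell command to move; the robot and the scene stay as the last step left them, time stands still between calls to the robot, and variables do not carry over. Pictures are saved under pics/ and viewed, and the job is handed in when it is done.

```bash
ls; mkdir -p pics; python3 - <<'E'
from workcell import *
import cv2
print(state())
for n in("scene","top"):
    print(n,camera_params(n))
    im=grab_frame(n); cv2.imwrite(f"pics/{n}0.png",cv2.resize(im[:,:,::-1],None,fx=1.5,fy=1.5,interpolation=cv2.INTER_CUBIC)); cv2.imwrite(f"pics/{n}0raw.png",im[:,:,::-1])
E
```

```text
pics
{'time_s': 0.0, 'qpos': array([-7.68331451e+01,  1.83525497e+01,  8.97070964e+01, -1.64073188e-03,
        7.20426216e+01, -1.14311473e+00]), 'qvel': array([-0.06606195, -0.0602887 ,  0.00658445, -0.08297104,  0.04635113,
       -0.02015463]), 'effort': array([-1.29745280e-03, -4.12461984e+01, -2.31970811e+01,  7.26407859e-02,
        4.54454182e-02, -1.27545050e-04]), 'ee_pos': array([ 142.02563096, -556.66342508,  213.1064878 ]), 'ee_rot': array([-90.26924361,  89.89772038, 104.04123332]), 'force': array([0.04904056, 0.50473508, 0.46242985]), 'torque': array([-0.03107686, -0.02401538,  0.03198754]), 'gripper_width': 90.94626359571664}
scene {'fx': 445.5473540960791, 'fy': 445.5473540960791, 'cx': 260.4307406584392, 'cy': 198.42226104945553, 'k1': -0.05615512013814399, 'position': array([1230.27942012,   92.86533338,  875.56448125]), 'attitude': array([37.76193075,  1.00491873, 98.8396129 ])}
top {'fx': 481.8373735044601, 'fy': 481.8373735044601, 'cx': 258.3232955390507, 'cy': 193.51540698000662, 'k1': -0.08645761354324574, 'position': array([ 459.45150551,  -14.44709239, 1112.12678897]), 'attitude': array([ 11.01658281,   2.18715567, -91.30218641])}
```

View pics/scene0.png

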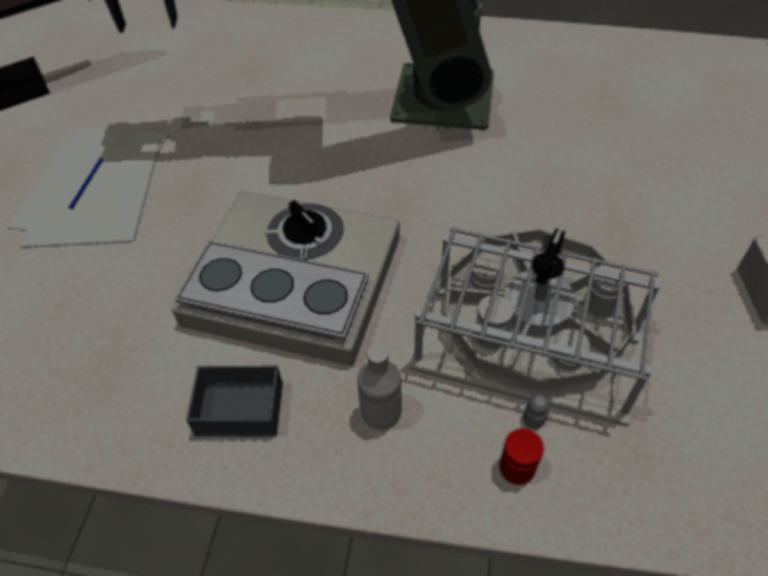

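View pics/top0.png

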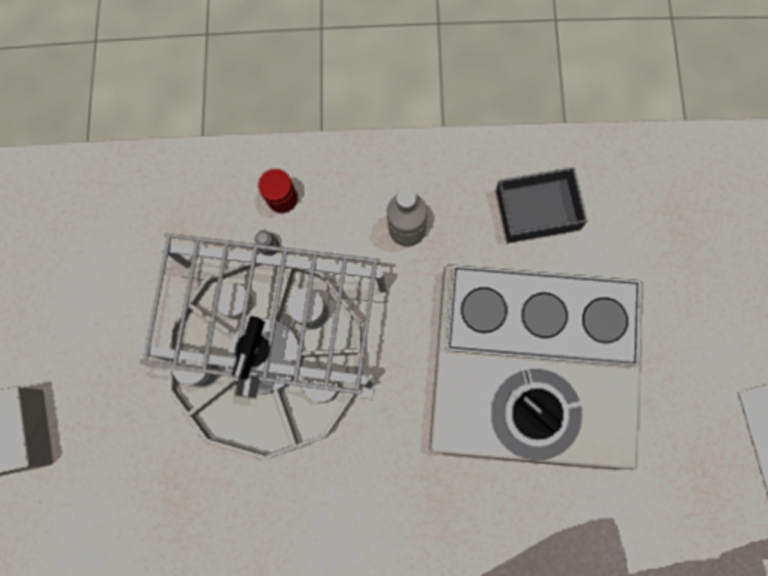

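```bash
cat > h.py <<'E'
from workcell import *
import numpy as np, cv2
from scipy.spatial.transform import Rotation as R
def cam(n):
    p=camera_params(n); return p,R.from_euler('xyz',p['attitude'],degrees=True).as_matrix(),np.array(p['position'])
def px(n,u,v,z):
    p,A,o=cam(n); x=(u-p['cx'])/p['fx']; y=(v-p['cy'])/p['fy']
    rd=np.hypot(x,y); r=rd
    for _ in range(30): r=rd/(1+p['k1']*r*r)
    s=r/rd if rd else 1
    d=A@np.array([x*s,-y*s,-1]); return o+d*(z-o[2])/d[2]
def pr(n,P):
    p,A,o=cam(n); q=A.T@(np.array(P,float)-o); x=q[0]/-q[2]; y=-q[1]/-q[2]; s=1+p['k1']*(x*x+y*y)
    return np.array([p['cx']+p['fx']*x*s,p['cy']+p['fy']*y*s])
def snap(n,name,box=None,k=1.5):
    im=grab_frame(n)[:,:,::-1]; cv2.imwrite(f"pics/{name}_raw.png",im)
    crop(im,name,box,k)
def crop(im,name,box=None,k=1.5):
    if box: im=im[box[1]:box[3],box[0]:box[2]]
    im=cv2.resize(np.ascontiguousarray(im),None,fx=k,fy=k,interpolation=cv2.INTER_CUBIC)
    if box:
        for u in range((box[0]+9)//10*10,box[2],10): cv2.line(im,(int((u-box[0]+.5)*k),0),(int((u-box[0]+.5)*k),8 if u%50 else 20),(0,255,255),1)
        for v in range((box[1]+9)//10*10,box[3],10): cv2.line(im,(0,int((v-box[1]+.5)*k)),(8 if v%50 else 20,int((v-box[1]+.5)*k)),(0,255,255),1)
    cv2.imwrite(f"pics/{name}.png",cv2.convertScaleAbs(im,alpha=1.3))
E
python3 - <<'E'
from h import *
im=cv2.imread('pics/top0raw.png')
crop(im,'a1',(280,170,440,320),5)
crop(im,'a2',(90,145,270,315),4.4)
im=cv2.imread('pics/scene0raw.png')
crop(im,'a3',(260,140,450,290),4.2)
E
```

```text
(no output)
```

View pics/a1.png

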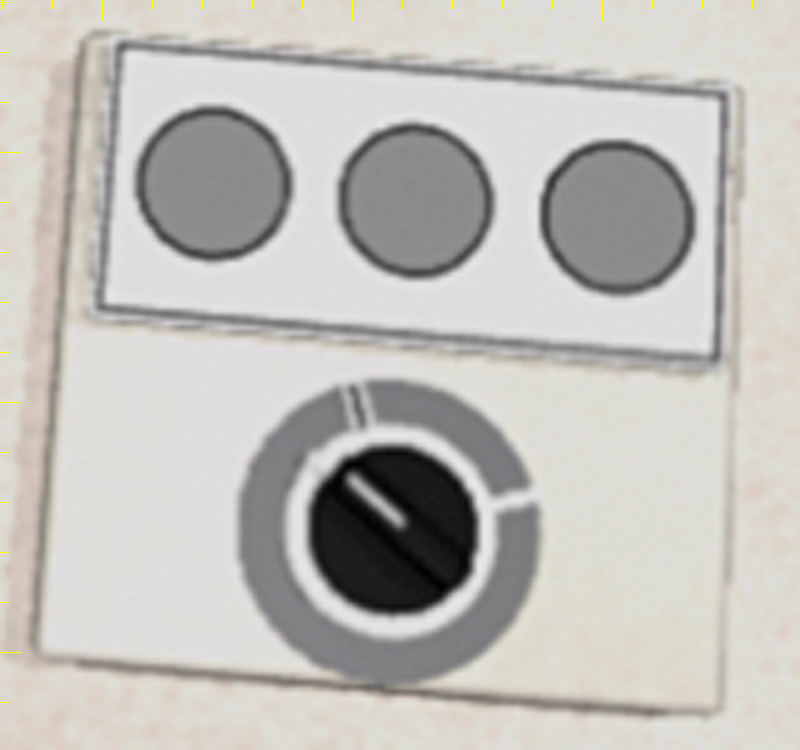

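View pics/a2.png

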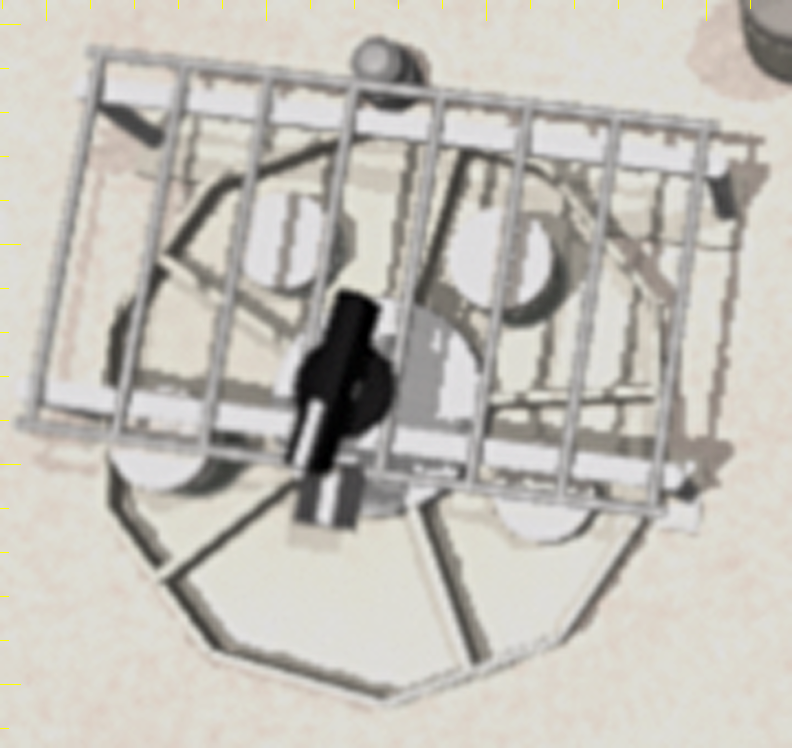

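View pics/a3.png

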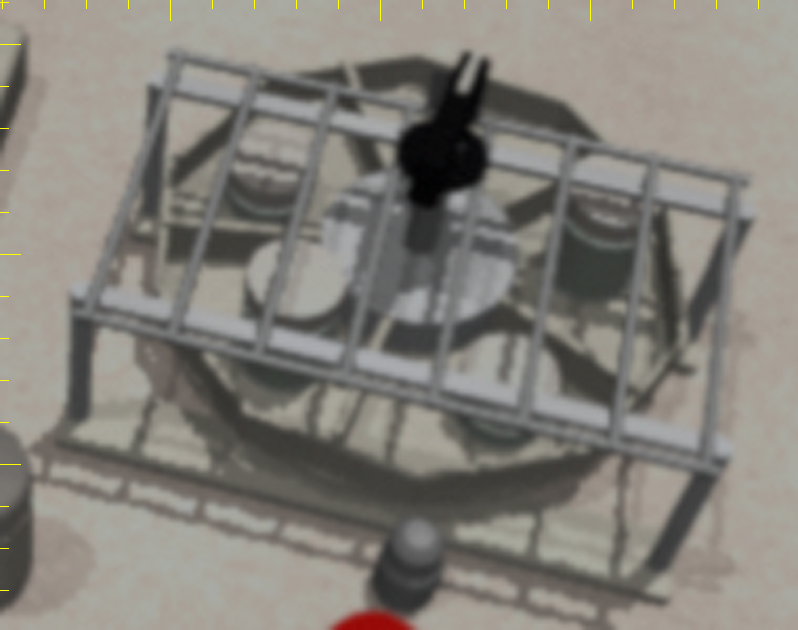

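```bash
python3 - <<'E'
from h import *
def c(b,k,u,v): return u/k+b[0]-.5, v/k+b[1]-.5
A=(280,170);B=(90,145);C=(260,140)
w=[px('top',*c(A,5,*q),71)for q in((215,183),(416,200),(617,217))]
for a in w: print('win',a.round(1))
d=w[0]-w[2]; print('imager yaw',np.degrees(np.arctan2(-d[0],d[1])))
for q,z,n in(((392,530),64,'dialdisc'),((391,532),50,'ring'),((350,472),96,'line tip'),((405,524),96,'line root'),((357,405),52,'tab'),((518,499),50,'park'),((358,406),50,'tab50'),((320,462),60,'nose')):
    print(n,px('top',*c(A,5,*q),z).round(1))
for q,z,n in(((97,50),125,'gFL'),((38,425),125,'gNL'),((718,125),125,'gFR'),((657,510),125,'gNR'),((357,295),171,'barfar'),((312,470),171,'barnear'),((327,497),125,'home'),((480,662),60,'wallR'),((165,578),60,'wallL'),((285,488),60,'wallLin'),((418,505),60,'wallRin')):
    print(n,px('top',*c(B,4.4,*q),z).round(1))
E
```

```text
win [ 630.9 -118.9   71. ]
win [ 620.8 -206.1   71. ]
win [ 610.6 -293.3   71. ]
imager yaw -6.631385829703023
dialdisc [ 479.1 -188.5   64. ]
ring [ 478.5 -190.3   50. ]
line tip [ 503. -167.   96.]
line root [ 480.8 -188.7   96. ]
tab [ 533.9 -178.2   52. ]
park [ 491.1 -246.4   50. ]
tab50 [ 533.6 -178.9   50. ]
nose [ 509.2 -159.7   60. ]
gFL [745.2 335.  125. ]
gNL [561.1 357.3 125. ]
gFR [697.2  29.8 125. ]
gNR [514.8  61.8 125. ]
barfar [612.2 193.3 171. ]
barnear [533.4 213.  171. ]
home [524.2 216.8 125. ]
wallR [446.1 155.2  60. ]
wallL [489.8 313.8  60. ]
wallLin [533.4 253.4  60. ]
wallRin [523.6 186.1  60. ]
```

```bash
cat >> h.py <<'E'
def over(n,src,name,box,k,ax,yaw,j):
    im=cv2.imread(src); im=im[box[1]:box[3],box[0]:box[2]]; im=cv2.convertScaleAbs(cv2.resize(im,None,fx=k,fy=k,interpolation=cv2.INTER_CUBIC),alpha=1.2)
    T=lambda P:[int(t) for t in (pr(n,P)+.5-np.array(box[:2]))*k]
    def loc(x,y,z,a): a=np.radians(a); return (ax[0]+x*np.cos(a)-y*np.sin(a),ax[1]+x*np.sin(a)+y*np.cos(a),z)
    def poly(pts,a,col): cv2.polylines(im,[np.array([T(loc(*p,a)) for p in pts])],True,col,1)
    poly([(-42,-8,171),(42,-8,171),(42,8,171),(-42,8,171)],yaw+j,(0,0,255))
    poly([(-42,-8,137),(42,-8,137),(42,8,137),(-42,8,137)],yaw+j,(0,120,255))
    poly([(-40,-160,128),(-40,160,128)],yaw,(255,0,0))
    poly([(-47,0,128),(-53,0,128)],yaw,(255,0,0))
    poly([(145*np.cos(t),145*np.sin(t),56) for t in np.arange(0,6.3,.1)],yaw,(0,200,0))
    poly([(55*np.cos(t),55*np.sin(t),60) for t in np.arange(0,6.3,.1)],yaw,(0,200,0))
    for i in range(5):
        a=yaw+j+180+36+72*i; poly([(55,0,60),(145,0,60)],a,(0,200,0))
        poly([(100+26*np.cos(t),26*np.sin(t),102) for t in np.arange(0,6.3,.2)],a-36,(200,0,200))
        poly([(100+26*np.cos(t),26*np.sin(t),66) for t in np.arange(0,6.3,.2)],a-36,(200,200,0))
    for x in(-20,130):
        for y in(-157,157): poly([(x,y,0),(x,y,117)],yaw,(255,0,0))
    cv2.imwrite(f"pics/{name}.png",im)
E
python3 - <<'E'
from h import *
over('top','pics/top0raw.png','o1',(90,145,270,315),4.4,(575,205),-8.9,-5.5)
over('scene','pics/scene0raw.png','o2',(260,140,450,290),4.2,(575,205),-8.9,-5.5)
E
```

```text
(no output)
```

View pics/o1.png

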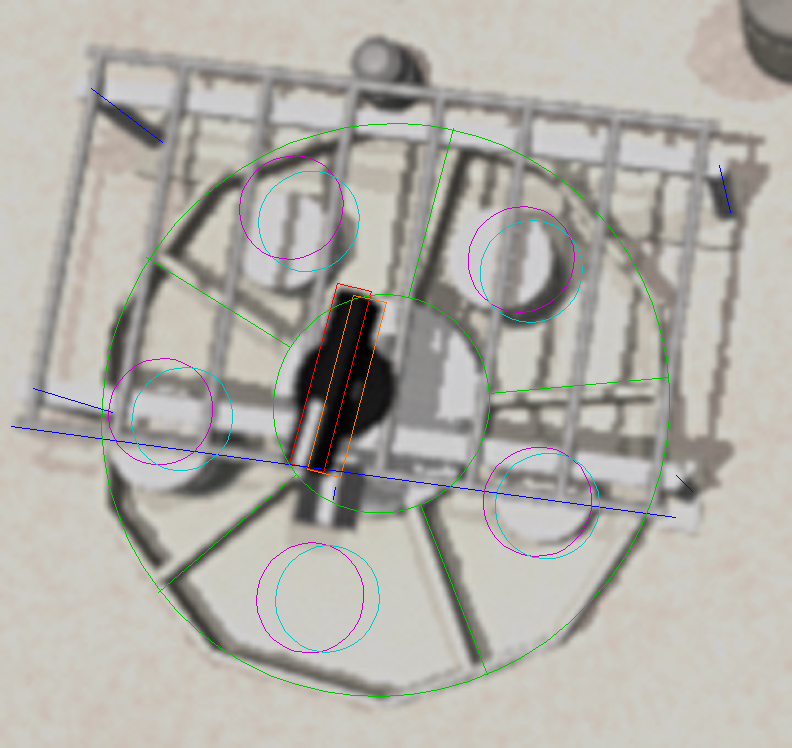

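View pics/o2.png

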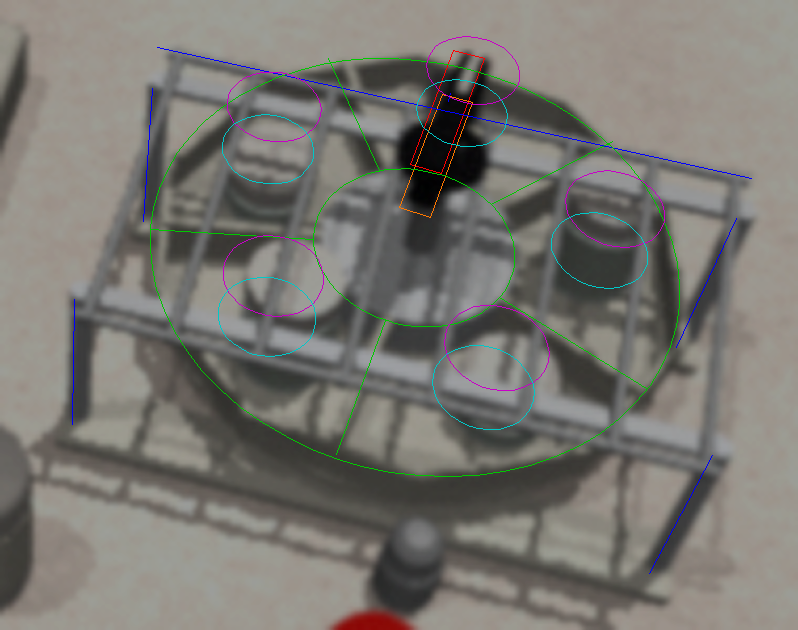

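```bash
cat >> h.py <<'E'
def plan(p,jaw):
    s=state(); M=R.from_euler('xyz',s['ee_rot'],degrees=True).as_matrix()
    print('t %.1f pos'%s['time_s'],s['ee_pos'].round(1),'q',s['qpos'].round(0),'w %.1f'%s['gripper_width'],'jawyaw %.1f'%np.degrees(np.arctan2(M[1,1],M[0,1])),'F',s['force'].round(1))
    for a in (jaw,jaw+180):
        a=np.radians(a); y=np.array([np.cos(a),np.sin(a),0]); x=np.array([0,0,-1.]); T=np.column_stack([x,y,np.cross(x,y)])
        print(' off',(M.T@(np.array(p)-s['ee_pos'])).round(1),'rot',np.degrees(R.from_matrix(M.T@T).as_rotvec()).round(1))
E
python3 -c "
from h import *
plan((479.5,-189.2,130),134.4)"
```

```text
t 0.1 pos [ 142.1 -556.7  213.2] q [-77.  18.  90.  -0.  72.  -1.] w 91.1 jawyaw -75.7 F [ 0.5 -0.2 -0.4]
 off [  83.6 -272.6 -417.8] rot [1.499e+02 1.000e-01 0.000e+00]
 off [  83.6 -272.6 -417.8] rot [-30.1  -0.    0.1]
```

```bash
python3 -m handwheel '{"gripper":[0,0,0,0,0],"offset":[[0,-25,-35],[0,-50,-70],[0,-75,-105],[0,-100,-140],[0,-125,-170]],"rot":[[-6,0,0],[-12,0,0],[-18,0,0],[-24,0,0],[-30,0,0]]}'; python3 -c "
from h import *
plan((479.5,-189.2,130),134.4)"
```

```text
time_s: 0.52
ee_pos: [275.2, -394.7, 213.6]
ee_rot: [-141.1, 90.0, 83.5]
force: [0.7, -0.4, 0.7]
gripper_width: 91.4
t 0.5 pos [ 275.2 -394.7  213.6] q [-56.  10. 101.   0.  69. -11.] w 91.4 jawyaw -45.4 F [ 0.7 -0.4  0.7]
 off [  83.7   -3.  -289.7] rot [-179.8   -0.    -0. ]
 off [  83.7   -3.  -289.7] rot [ 0.2 -0.   0. ]
```

```bash
python3 -m handwheel '{"gripper":[0,0,0,0,0],"offset":[[0,0,-36],[0,-1,-72],[10,-2,-108],[20,-3,-144],[30,-3,-180]],"rot":[[0,0,0],[0,0,0],[0,0,0],[0,0,0],[0,0,0]]}' >/dev/null;  python3 -m handwheel '{"gripper":[0,0,0,0,0],"offset":[[15,0,-36],[30,0,-72],[50,0,-109],[53,0,-109],[53,0,-109]],"rot":[[0,0,0],[0,0,0],[0,0,0],[0,0,0],[0,0,0]]}'; python3 -c "
from h import *
plan((479.5,-189.2,70),134.4)
snap('top','b1',(280,170,440,320),5)"
```

```text
time_s: 1.35
ee_pos: [478.7, -190.5, 129.0]
ee_rot: [-62.8, 89.7, 161.7]
force: [-0.1, -0.0, -0.2]
gripper_width: 91.3
t 1.4 pos [ 478.7 -190.5  129. ] q [-23.  17. 105.  -0.  58.  23.] w 91.3 jawyaw -45.5 F [-0.1 -0.  -0.2]
 off [59.  -0.1 -1.6] rot [-179.9   -0.4    0.2]
 off [59.  -0.1 -1.6] rot [0.1 0.1 0.2]
```

View pics/b1.png

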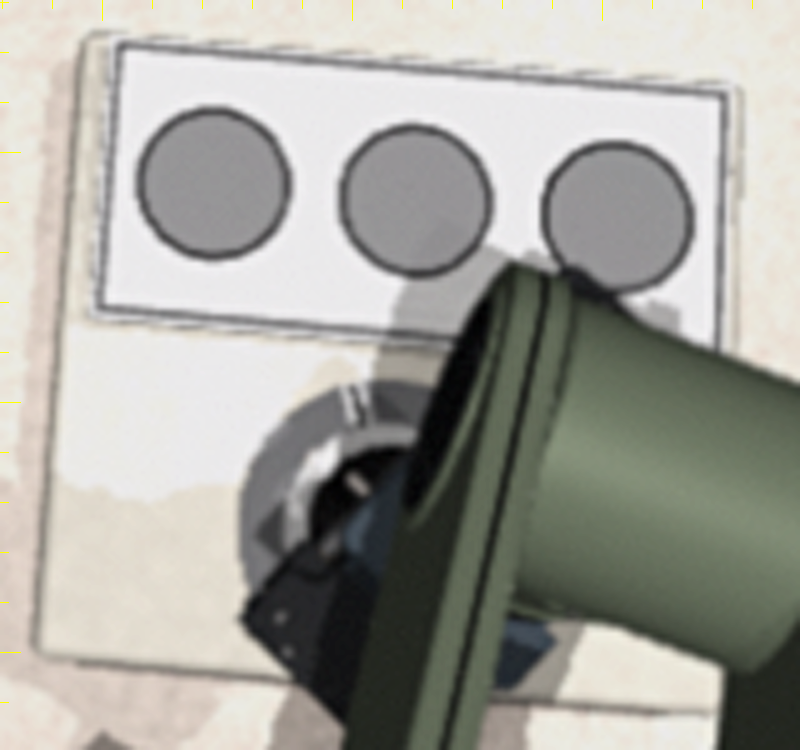

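```bash
python3 -m handwheel '{"gripper":[0,0,0,0,0],"offset":[[25,0,-1],[45,0,-1],[55,0,-1],[59,0,-1],[59,0,-1]],"rot":[[0,0,0],[0,0,0],[0,0,0],[0,0,0],[0,0,0]]}' 25;  python3 -m handwheel '{"gripper":[0.5,1,1,1,1],"offset":[[0,0,0],[0,0,0],[0,0,0],[0,0,0],[0,0,0]],"rot":[[0,0,0],[0,0,0],[0,0,0],[0,0,0],[0,0,0]]}' 25; python3 -m handwheel '{"gripper":[1,1,1,1,1],"offset":[[0,0,0],[0,0,0],[0,0,0],[0,0,0],[0,0,0]],"rot":[[0,0,0],[0,0,0],[0,0,0],[0,0,0],[0,0,0]]}' 25;python3 -c "
from h import *
plan((479.5,-189.2,70),134.4)"
```

```text
time_s: 1.82
ee_pos: [479.1, -192.3, 71.9]
ee_rot: [-52.4, 90.0, 171.8]
force: [0.1, -0.1, 0.7]
gripper_width: 91.1
time_s: 2.23
ee_pos: [480.0, -191.6, 72.5]
ee_rot: [107.4, 89.9, -28.3]
force: [-0.5, 0.5, -1.1]
gripper_width: 61.0
time_s: 2.65
ee_pos: [479.8, -191.5, 71.9]
ee_rot: [13.8, 90.0, -121.8]
force: [0.2, -0.6, -0.5]
gripper_width: 27.5
t 2.6 pos [ 479.8 -191.5   71.9] q [-23.  21. 109.  -0.  50.  23.] w 27.5 jawyaw -45.7 F [ 0.2 -0.6 -0.5]
 off [ 1.9 -1.8 -1.4] rot [179.9  -0.   -0. ]
 off [ 1.9 -1.8 -1.4] rot [-0.1  0.  -0. ]
```

```bash
python3 -m handwheel '{"gripper":[1,1,1,1,1],"offset":[[0,-1.5,-1.5],[0,-1.5,-1.5],[0,-1.5,-1.5],[0,-1.5,-1.5],[0,-1.5,-1.5]],"rot":[[0,0,0],[0,0,0],[0,0,0],[0,0,0],[0,0,0]]}' 25;python3 -c "
from h import *
plan((479.5,-189.2,70),134.4)"
```

```text
time_s: 3.07
ee_pos: [478.3, -187.9, 71.8]
ee_rot: [-84.7, 89.8, 139.6]
force: [-2.7, 4.6, 4.2]
gripper_width: 14.7
t 3.1 pos [ 478.3 -187.9   71.8] q [-23.  21. 109.   0.  50.  23.] w 14.7 jawyaw -45.7 F [-2.7  4.6  4.2]
 off [1.8 1.8 0.1] rot [179.9   0.4  -0. ]
 off [1.8 1.8 0.1] rot [-0.1  0.   0.2]
```

```bash
python3 -m handwheel '{"gripper":[1,1,1,1,1],"offset":[[0,0.5,0],[0,0.5,0],[0,0.5,0],[0,0.5,0],[0,0.5,0]],"rot":[[5,0,0],[11,0,0],[18,0,0],[25,0,0],[32,0,0]]}' 25; python3 -m handwheel '{"gripper":[1,1,1,1,1],"offset":[[0,0,0],[0,0,0],[0,0,0],[0,0,0],[0,0,0]],"rot":[[7,0,0],[14,0,0],[21,0,0],[26,0,0],[29,0,0]]}'; python3 -m handwheel '{"gripper":[1,1,0,0,0],"offset":[[0,0,0],[0,0,0],[0,0,0],[0,0,0],[0,0,0]],"rot":[[0,0,0],[0,0,0],[0,0,0],[0,0,0],[0,0,0]]}';python3 -c "
from h import *
plan((479.5,-189.2,70),134.4-61)"
```

```text
time_s: 3.48
ee_pos: [478.6, -188.4, 71.8]
ee_rot: [-47.5, 89.8, 144.5]
force: [-3.1, 2.9, 2.3]
gripper_width: 15.0
time_s: 3.9
ee_pos: [478.6, -188.9, 71.8]
ee_rot: [-7.3, 89.8, 155.8]
force: [-3.4, 1.3, 3.0]
gripper_width: 14.7
time_s: 4.32
ee_pos: [481.0, -190.2, 72.1]
ee_rot: [167.0, 89.9, -29.7]
force: [-0.2, -0.4, 0.7]
gripper_width: 32.2
t 4.3 pos [ 481.  -190.2   72.1] q [-23.  21. 109.  -0.  50.  84.] w 32.2 jawyaw -106.6 F [-0.2 -0.4  0.7]
 off [ 2.1 -0.5  1.7] rot [180.   -0.    0.2]
 off [ 2.1 -0.5  1.7] rot [-0.  -0.1 -0. ]
```

```bash
python3 -m handwheel '{"gripper":[0,0,0,0,0],"offset":[[0,0,0],[-20,0,0],[-45,0,0],[-45,0,0],[-45,0,0]],"rot":[[0,0,0],[0,0,0],[0,0,0],[-7,0,0],[-14,0,0]]}' >/dev/null
python3 -m handwheel '{"gripper":[0,0,0,0,0],"offset":[[0,0,0],[0,0,0],[0,0,0],[0,0,0],[0,0,0]],"rot":[[-7,0,0],[-14,0,0],[-21,0,0],[-28,0,0],[-35,0,0]]}' >/dev/null
python3 -m handwheel '{"gripper":[0,0,0,0,0],"offset":[[0,0,0],[0,0,0],[0,0,0],[0,0,0],[0,0,0]],"rot":[[-7,0,0],[-14,0,0],[-21,0,0],[-28,0,0],[-35,0,0]]}' >/dev/null
python3 -m handwheel '{"gripper":[0,0,0,0,0],"offset":[[0,0,0],[0,0,0],[0,0,0],[0,0,0],[0,0,0]],"rot":[[-7,0,0],[-14,0,0],[-21,0,0],[-28,0,0],[-35,0,0]]}' >/dev/null
python3 -m handwheel '{"gripper":[0,0,0,0,0],"offset":[[0,0,0],[0,0,0],[0,0,0],[0,0,0],[0,0,0]],"rot":[[-7,0,0],[-14,0,0],[-21,0,0],[-28,0,0],[-35,0,0]]}' >/dev/null
python3 -m handwheel '{"gripper":[0,0,0,0,0],"offset":[[0,0,0],[0,0,0],[0,0,0],[0,0,0],[0,0,0]],"rot":[[-7,0,0],[-14,0,0],[-21,0,0],[-26,0,0],[-26,0,0]]}' 
python3 -c "
from h import *
plan((479.5,-189.2,72),134.4-61)"
```

```text
time_s: 6.82
ee_pos: [480.5, -190.0, 117.0]
ee_rot: [-21.2, 90.0, -37.8]
force: [0.9, 0.1, -0.6]
gripper_width: 91.1
t 6.8 pos [ 480.5 -190.   117. ] q [-23.  18. 106.  -0.  57. -96.] w 91.1 jawyaw 73.4 F [ 0.9  0.1 -0.6]
 off [45.   0.5 -1.2] rot [0. 0. 0.]
 off [45.   0.5 -1.2] rot [-1.8e+02 -0.0e+00  1.0e-01]
```

```bash
python3 -m handwheel '{"gripper":[0,0,0.5,1,1],"offset":[[20,0,-1],[40,0,-1],[45,0,-1],[45,0,-1],[45,0,-1]],"rot":[[0,0,0],[0,0,0],[0,0,0],[0,0,0],[0,0,0]]}' 25 >/dev/null
python3 -m handwheel '{"gripper":[1,1,1,1,1],"offset":[[0,0,0],[0,0,0],[0,0,0],[0,0,0],[0,0,0]],"rot":[[0,0,0],[0,0,0],[0,0,0],[0,0,0],[0,0,0]]}' >/dev/null
python3 -m handwheel '{"gripper":[1,1,1,1,1],"offset":[[0,0,0],[0,0,0],[0,0,0],[0,0,0],[0,0,0]],"rot":[[0,0,0],[0,0,0],[0,0,0],[0,0,0],[0,0,0]]}' 
python3 -m handwheel '{"gripper":[1,1,1,1,1],"offset":[[0,0,0],[0,0,0],[0,0,0],[0,0,0],[0,0,0]],"rot":[[7,0,0],[14,0,0],[21,0,0],[28,0,0],[35,0,0]]}' 
python3 -m handwheel '{"gripper":[1,1,1,1,1],"offset":[[0,0,0],[0,0,0],[0,0,0],[0,0,0],[0,0,0]],"rot":[[7,0,0],[14,0,0],[21,0,0],[27,0,0],[27,0,0]]}' 
python3 -c "
from h import *
plan((479.5,-189.2,72),-71.6-6.6+90)"
```

```text
time_s: 8.07
ee_pos: [479.3, -189.1, 72.0]
ee_rot: [92.8, 90.0, 76.1]
force: [0.1, 1.9, 1.2]
gripper_width: 15.0
time_s: 8.48
ee_pos: [478.7, -190.0, 71.9]
ee_rot: [-82.7, 89.9, -134.7]
force: [-1.5, -1.8, 1.8]
gripper_width: 14.9
time_s: 8.9
ee_pos: [478.0, -190.3, 71.9]
ee_rot: [-70.6, 89.8, -149.4]
force: [-4.2, -4.3, 2.0]
gripper_width: 14.4
t 8.9 pos [ 478.  -190.3   71.9] q [-23.  21. 109.  -0.  50. -34.] w 14.4 jawyaw 11.2 F [-4.2 -4.3  2. ]
 off [-0.1  1.7 -0.8] rot [-0.6  0.1  0.2]
 off [-0.1  1.7 -0.8] rot [ 1.794e+02  2.000e-01 -1.000e-01]
```

```bash
python3 -m handwheel '{"gripper":[0,0,0,0,0],"offset":[[0,0,0],[0,0,0],[0,0,0],[-30,0,0],[-65,0,0]],"rot":[[0,0,0],[0,0,0],[0,0,0],[0,0,0],[0,0,0]]}' 25 >/dev/null
python3 -m handwheel '{"gripper":[0,0,0,0,0],"offset":[[-40,0,0],[-80,0,0],[-80,0,0],[-80,0,0],[-80,0,0]],"rot":[[7,0,0],[0,0,0],[0,0,0],[0,0,0],[0,0,0]]}' 25 >/dev/null
python3 -c "
from h import *
plan((575,204,215),75.6)"
```

```text
t 9.7 pos [ 478.8 -189.1  216.4] q [-23.  13.  97.   0.  70. -34.] w 78.8 jawyaw 11.3 F [-0.4  0.9 -0.8]
 off [   1.5  171.6 -366.5] rot [-64.3  -0.    0. ]
 off [   1.5  171.6 -366.5] rot [115.7   0.    0. ]
```

```bash
python3 -m handwheel '{"gripper":[0,0,0,0,0],"offset":[[0,15,-32],[0,30,-64],[0,45,-96],[0,60,-128],[0,75,-160]],"rot":[[0,0,0],[0,0,0],[0,0,0],[0,0,0],[0,0,0]]}' 25 >/dev/null
python3 -m handwheel '{"gripper":[0,0,0,0,0],"offset":[[0,15,-32],[0,30,-64],[0,45,-96],[0,60,-128],[0,75,-160]],"rot":[[0,0,0],[0,0,0],[0,0,0],[0,0,0],[0,0,0]]}' 25 >/dev/null
python3 -m handwheel '{"gripper":[0,0,0,0,0],"offset":[[0,10,-23],[0,21,-46],[0,21,-46],[0,21,-46],[0,21,-46]],"rot":[[-7,0,0],[-14,0,0],[-21,0,0],[-28,0,0],[-35,0,0]]}' 25 >/dev/null
python3 -m handwheel '{"gripper":[0,0,0,0,0],"offset":[[0,0,0],[0,0,0],[0,0,0],[0,0,0],[0,0,0]],"rot":[[-7,0,0],[-14,0,0],[-21,0,0],[-28,0,0],[-29,0,0]]}' 25 >/dev/null
python3 -c "
from h import *
plan((575,204,145),75.6)
snap('top','c1',None,1.5)
snap('scene','c2',None,1.5)"
```

```text
t 11.4 pos [574.  202.7 214.4] q [ 18.  22.  85.  -0.  74. -57.] w 91.1 jawyaw 75.5 F [-0.4 -0.   0.3]
 off [69.4  1.6  0.9] rot [-0.1 -0.2  0.1]
 off [69.4  1.6  0.9] rot [179.9   0.2   0.3]
```

View pics/c1.png

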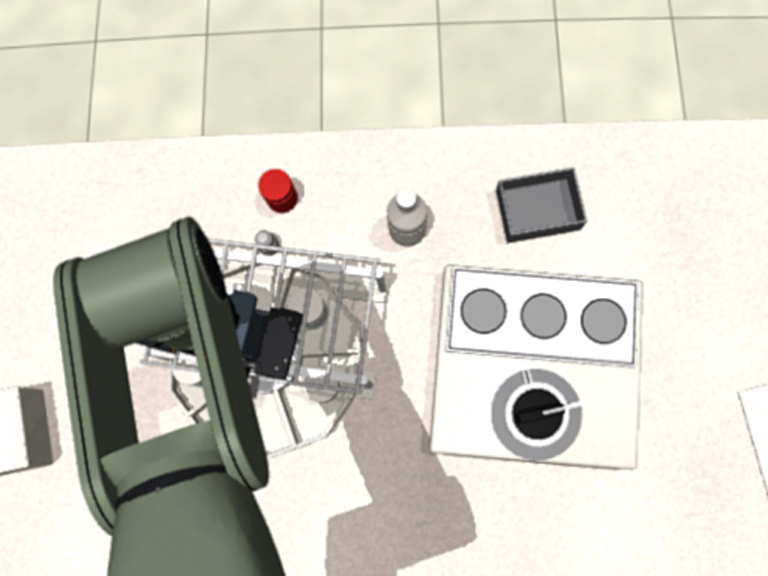

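View pics/c2.png

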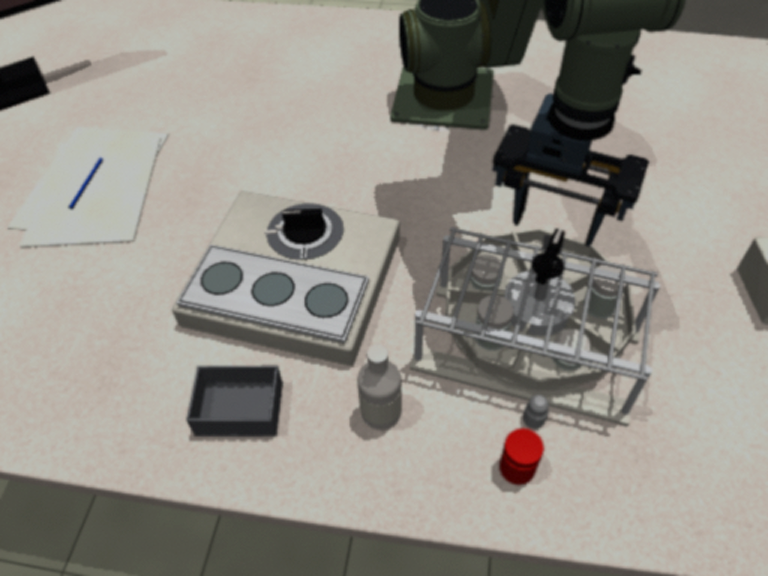

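```bash
python3 - <<'E'
from h import *
crop(cv2.imread('pics/c1_raw.png'),'c3',(310,235,400,315),8)
E
```

```text
(no output)
```

View pics/c3.png

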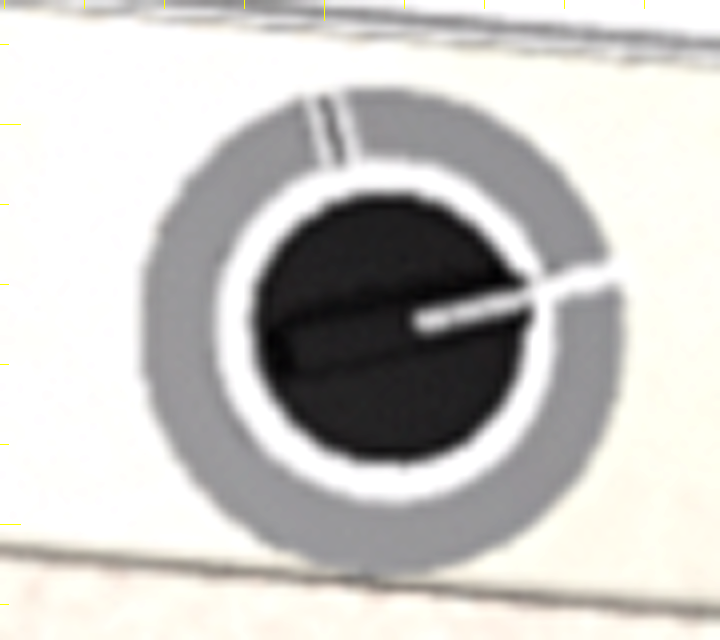

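```bash
python3 -m handwheel '{"gripper":[0,0,0,0,0],"offset":[[20,0,0],[40,1,1],[60,1,1],[68,1,1],[69,1,1]],"rot":[[0,0,0],[0,0,0],[0,0,0],[0,0,0],[0,0,0]]}' 25 
python3 -m handwheel '{"gripper":[0.5,1,1,1,1],"offset":[[0,0,0],[0,0,0],[0,0,0],[0,0,0],[0,0,0]],"rot":[[0,0,0],[0,0,0],[0,0,0],[0,0,0],[0,0,0]]}'
python3 -m handwheel '{"gripper":[1,1,1,1,1],"offset":[[0,0,0],[0,0,0],[0,0,0],[0,0,0],[0,0,0]],"rot":[[0,0,0],[0,0,0],[0,0,0],[0,0,0],[0,0,0]]}'
python3 -m handwheel '{"gripper":[1,1,1,1,1],"offset":[[0,0,0],[0,0,0],[0,0,0],[0,0,0],[0,0,0]],"rot":[[0,0,0],[0,0,0],[0,0,0],[0,0,0],[0,0,0]]}'
python3 -c "
from h import *
plan((575,204,145),75.6)"
```

```text
time_s: 11.92
ee_pos: [574.7, 203.2, 145.3]
ee_rot: [-146.8, 89.7, -161.6]
force: [-0.0, -0.7, 0.3]
gripper_width: 91.4
time_s: 12.33
ee_pos: [576.7, 203.8, 148.8]
ee_rot: [29.5, 89.9, 14.8]
force: [0.3, 0.5, 0.1]
gripper_width: 60.6
time_s: 12.75
ee_pos: [576.3, 203.7, 147.9]
ee_rot: [-99.0, 90.0, -113.7]
force: [0.4, -0.6, -0.1]
gripper_width: 27.1
time_s: 13.17
ee_pos: [576.8, 206.7, 147.8]
ee_rot: [89.2, 89.7, 74.5]
force: [0.6, 9.5, -1.7]
gripper_width: 15.8
t 13.2 pos [576.8 206.7 147.8] q [ 18.  24.  90.   0.  65. -57.] w 15.8 jawyaw 75.3 F [ 0.6  9.5 -1.7]
 off [ 2.8 -3.1 -1.1] rot [-0.3  0.  -0.3]
 off [ 2.8 -3.1 -1.1] rot [179.7  -0.5  -0. ]
```

```bash
python3 -m handwheel '{"gripper":[1,1,1,1,1],"offset":[[0,3,0],[0,3,0],[0,3,0],[0,3,0],[0,3,0]],"rot":[[0,0,0],[0,0,0],[0,0,0],[0,0,0],[0,0,0]]}' 30
python3 -m handwheel '{"gripper":[1,1,1,1,1],"offset":[[0,0,0],[0,0,0],[0,0,0],[0,0,0],[0,0,0]],"rot":[[-1,0,0],[-3,0,0],[-6,0,0],[-10,0,0],[-14,0,0]]}'
python3 -m handwheel '{"gripper":[1,1,1,1,1],"offset":[[0,0,0],[0,0,0],[0,0,0],[0,0,0],[0,0,0]],"rot":[[-4,0,0],[-8,0,0],[-12,0,0],[-16,0,0],[-20,0,0]]}'
python3 -c "
from h import *
plan((575,204,145),75.6+77.5)"
```

```text
time_s: 13.58
ee_pos: [576.8, 206.7, 147.8]
ee_rot: [159.9, 90.0, 145.2]
force: [-0.8, 0.3, 0.3]
gripper_width: 15.7
time_s: 14.0
ee_pos: [577.0, 207.7, 147.8]
ee_rot: [91.7, 89.9, 91.2]
force: [-0.4, 4.7, -0.9]
gripper_width: 16.2
time_s: 14.42
ee_pos: [576.7, 209.2, 147.8]
ee_rot: [76.8, 89.7, 96.3]
force: [-0.8, 9.4, -1.1]
gripper_width: 15.8
t 14.4 pos [576.7 209.2 147.8] q [ 19.  24.  90.   0.  65. -91.] w 15.8 jawyaw 109.5 F [-0.8  9.4 -1.1]
 off [ 2.8 -4.4 -3.3] rot [-43.6   0.2  -0.2]
 off [ 2.8 -4.4 -3.3] rot [136.4  -0.3  -0.2]
```

```bash
python3 -m handwheel '{"gripper":[1,1,1,1,1],"offset":[[0,1,-1.5],[0,2.4,-3.4],[0,2.4,-3.4],[0,2.4,-3.4],[0,2.4,-3.4]],"rot":[[-2,0,0],[-6,0,0],[-11,0,0],[-16,0,0],[-21,0,0]]}' 30
python3 -m handwheel '{"gripper":[1,1,1,1,1],"offset":[[0,0,0],[0,0,0],[0,0,0],[0,0,0],[0,0,0]],"rot":[[-5,0,0],[-10,0,0],[-15,0,0],[-19,0,0],[-21,0,0]]}'
python3 -m handwheel '{"gripper":[1,1,1,1,1],"offset":[[0,0,0],[0,0,0],[0,0,0],[0,0,0],[0,0,0]],"rot":[[-1,0,0],[-2,0,0],[-2,0,0],[-2,0,0],[-2,0,0]]}'
python3 -c "
from h import *
plan((572.7,207.8,145),75.6+77.5)"
```

```text
time_s: 14.83
ee_pos: [575.9, 210.6, 147.9]
ee_rot: [1.9, 89.5, 42.5]
force: [5.6, 8.5, -5.9]
gripper_width: 15.8
time_s: 15.25
ee_pos: [574.6, 211.5, 147.8]
ee_rot: [1.4, 89.5, 62.9]
force: [2.8, 11.6, -3.8]
gripper_width: 15.9
time_s: 15.67
ee_pos: [574.5, 211.6, 147.9]
ee_rot: [-0.0, 89.5, 63.3]
force: [2.7, 11.2, -4.5]
gripper_width: 15.8
t 15.7 pos [574.5 211.6 147.9] q [  19.   24.   91.    0.   65. -135.] w 15.8 jawyaw 153.3 F [ 2.7 11.2 -4.5]
 off [ 2.8 -0.1 -4.2] rot [ 0.2  0.5 -0. ]
 off [ 2.8 -0.1 -4.2] rot [-179.8    0.     0.7]
```

```bash
python3 -m handwheel '{"gripper":[0,0,0,0,0],"offset":[[0,0,0],[0,0,0],[0,0,0],[0,0,0],[0,0,0]],"rot":[[0,0,0],[0,0,0],[0,0,0],[0,0,0],[0,0,0]]}' >/dev/null
python3 -m handwheel '{"gripper":[0,0,0,0,0],"offset":[[-20,0,0],[-50,0,0],[-80,0,0],[-80,0,0],[-80,0,0]],"rot":[[0,0,0],[0,0,0],[0,0,0],[7,0,0],[14,0,0]]}'
python3 -c "
from h import *
plan((430,0,220),81.1)"
```

```text
time_s: 16.5
ee_pos: [574.2, 207.8, 230.7]
ee_rot: [-33.7, 89.7, 15.3]
force: [-0.6, 0.7, -0.9]
gripper_width: 79.9
t 16.5 pos [574.2 207.8 230.7] q [  19.   21.   83.   -0.   75. -120.] w 79.9 jawyaw 139.0 F [-0.6  0.7 -0.9]
 off [   9.6  -27.6 -251.5] rot [57.9  0.3  0. ]
 off [   9.6  -27.6 -251.5] rot [-122.1   -0.     0.4]
```

```bash
python3 -m handwheel '{"gripper":[0,0,0,0,0],"offset":[[0,-3,-35],[0,-7,-70],[0,-11,-105],[0,-15,-140],[0,-19,-175]],"rot":[[7,0,0],[14,0,0],[21,0,0],[28,0,0],[35,0,0]]}' >/dev/null
python3 -m handwheel '{"gripper":[0,0,0,0,0],"offset":[[0,-27,-27],[0,-54,-54],[0,-54,-54],[0,-54,-54],[0,-54,-54]],"rot":[[7,0,0],[14,0,0],[21,0,0],[23,0,0],[23,0,0]]}'
python3 -c "
from h import *
plan((473.9,223.3,120),81.1)
snap('top','d1',(90,145,270,315),4.4)
snap('scene','d2',None,1.5)"
```

```text
time_s: 17.33
ee_pos: [434.0, -3.9, 228.4]
ee_rot: [-9.1, 89.9, -17.9]
force: [-0.5, 0.6, -0.3]
gripper_width: 91.6
t 17.3 pos [434.   -3.9 228.4] q [ -2.   5. 105.  -0.  70. -83.] w 91.6 jawyaw 81.2 F [-0.5  0.6 -0.3]
 off [108.3 230.7   4.5] rot [0.1 0.1 0. ]
 off [108.3 230.7   4.5] rot [-1.799e+02 -0.000e+00  1.000e-01]
```

View pics/d1.png

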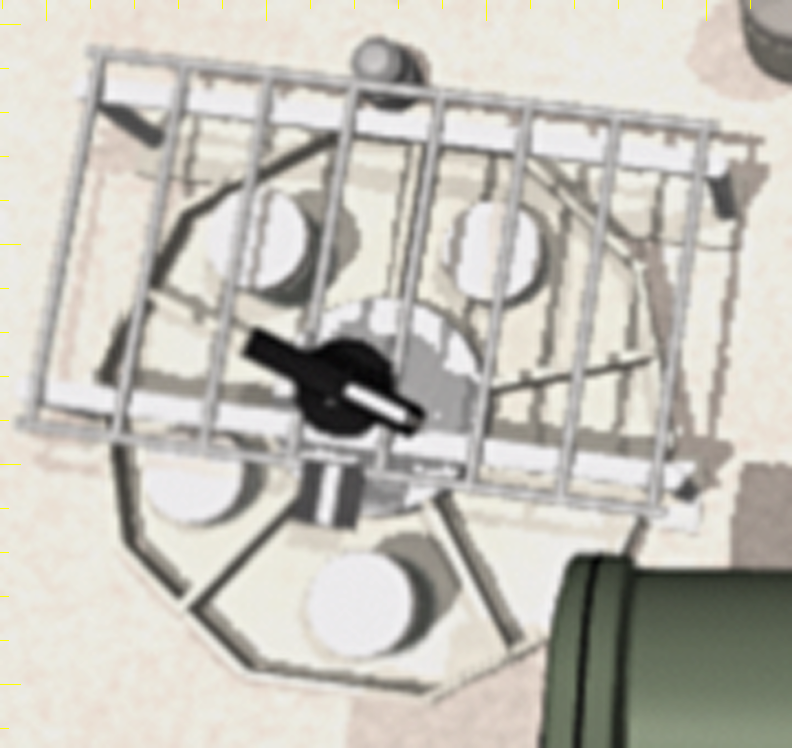

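View pics/d2.png

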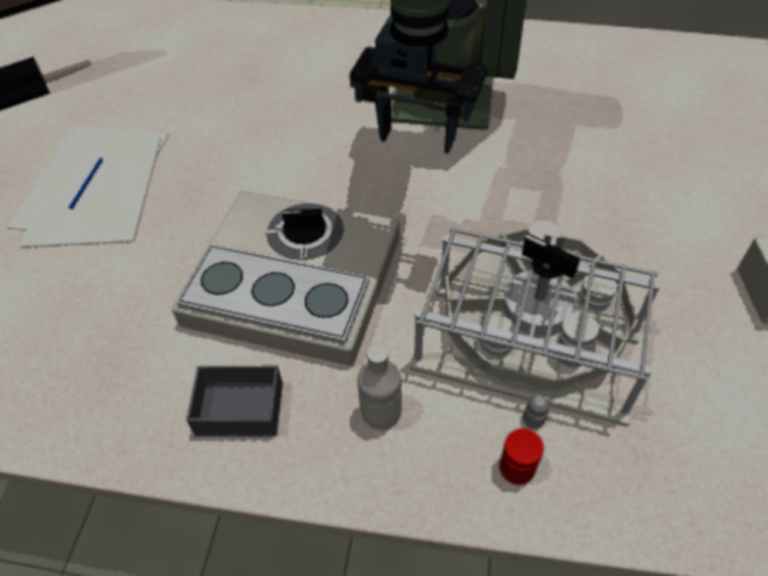

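```bash
python3 -c "
from h import *
p=px('top',361/4.4+90-.5,605/4.4+145-.5,102);print(p)
q=px('scene',544/1.5-.5,232/1.5-.5,102);print(q)
plan((p[0],p[1],150),81.1)"
```

```text
[474.24600474 205.29377605 102.        ]
[474.86984611 206.2800403  102.        ]
t 17.4 pos [434.3  -3.2 228.1] q [ -2.   5. 105.  -0.  70. -83.] w 90.9 jawyaw 81.4 F [ 0.4 -0.  -0.7]
 off [ 78.1 212.1   8.1] rot [0.3 0.  0. ]
 off [ 78.1 212.1   8.1] rot [-179.7   -0.     0. ]
```

```bash
python3 -m handwheel '{"gripper":[0,0,0,0,0],"offset":[[0,36,1],[15,72,3],[30,108,4],[45,144,6],[60,180,8]],"rot":[[0,0,0],[0,0,0],[0,0,0],[0,0,0],[0,0,0]]}' >/dev/null
python3 -m handwheel '{"gripper":[0,0,0,0,0],"offset":[[10,20,0],[20,32,0],[30,32,0],[30,32,0],[30,32,0]],"rot":[[0,0,0],[0,0,0],[0,0,0],[0,0,0],[0,0,0]]}' 
python3 -c "
from h import *
plan((474.5,205.8,70),81.1)"
```

```text
time_s: 18.27
ee_pos: [473.7, 204.2, 137.5]
ee_rot: [-129.5, 89.9, -138.2]
force: [0.1, -0.3, 0.5]
gripper_width: 91.1
t 18.3 pos [473.7 204.2 137.5] q [ 22.  17. 104.  -0.  60. -59.] w 91.1 jawyaw 81.3 F [ 0.1 -0.3  0.5]
 off [67.5  1.8  0.6] rot [ 0.2 -0.1  0.1]
 off [67.5  1.8  0.6] rot [-1.798e+02 -1.000e-01 -1.000e-01]
```

```bash
python3 -m handwheel '{"gripper":[0,0,0,0,0.4],"offset":[[25,1.5,0.5],[50,1.5,0.5],[64,1.5,0.5],[68,1.5,0.5],[68,1.5,0.5]],"rot":[[0,0,0],[0,0,0],[0,0,0],[0,0,0],[0,0,0]]}' 15
python3 -m handwheel '{"gripper":[0.6,1,1,1,1],"offset":[[0,0,0],[0,0,0],[0,0,0],[0,0,0],[0,0,0]],"rot":[[0,0,0],[0,0,0],[0,0,0],[0,0,0],[0,0,0]]}'
python3 -m handwheel '{"gripper":[1,1,1,1,1],"offset":[[0,0,0],[0,0,0],[0,0,0],[0,0,0],[0,0,0]],"rot":[[0,0,0],[0,0,0],[0,0,0],[0,0,0],[0,0,0]]}' 20
python3 -c "
from h import *
plan((474.5,205.8,160),81.1)"
```

```text
time_s: 18.68
ee_pos: [474.8, 205.5, 69.9]
ee_rot: [-132.9, 89.9, -141.7]
force: [-0.1, 0.2, 0.7]
gripper_width: 87.1
time_s: 19.1
ee_pos: [475.3, 206.9, 70.5]
ee_rot: [27.3, 89.9, 18.6]
force: [-0.1, 0.0, 0.9]
gripper_width: 54.1
time_s: 19.52
ee_pos: [475.3, 206.8, 70.4]
ee_rot: [20.2, 90.0, 11.6]
force: [-0.3, -0.1, 5.1]
gripper_width: 51.6
t 19.5 pos [475.3 206.8  70.4] q [ 22.  21. 109.  -0.  50. -59.] w 51.6 jawyaw 81.3 F [-0.3 -0.1  5.1]
 off [-89.6  -1.1  -0.6] rot [ 0.2  0.  -0. ]
 off [-89.6  -1.1  -0.6] rot [-1.798e+02  0.000e+00  1.000e-01]
```

```bash
python3 -m handwheel '{"gripper":[1,1,1,1,1],"offset":[[-10,0,0],[-30,0,0],[-55,0,0],[-75,0,0],[-85,0,0]],"rot":[[0,0,0],[0,0,0],[0,0,0],[0,0,0],[0,0,0]]}' 20
python3 -c "
from h import *
for q in ((484,311),(543.5,316),(603.5,321)): print(px('top',q[0]/1.5-.5,q[1]/1.5-.5,63))
plan((609.8,-293.4,160),83.4)"
```

```text
time_s: 19.93
ee_pos: [475.9, 207.2, 157.4]
ee_rot: [31.0, 89.8, 22.3]
force: [-0.0, -0.2, -1.8]
gripper_width: 51.7
[ 630.62041514 -118.86384423   63.        ]
[ 620.60524637 -205.54158794   63.        ]
[ 610.54089321 -292.99367252   63.        ]
t 19.9 pos [475.9 207.2 157.4] q [ 22.  16. 102.   0.  62. -59.] w 51.7 jawyaw 81.3 F [-0.  -0.2 -1.8]
 off [  -2.9 -474.7  207.9] rot [-2.1  0.2 -0.1]
 off [  -2.9 -474.7  207.9] rot [177.9  -0.2  -0.3]
```

```bash
python3 -m handwheel '{"gripper":[1,1,1,1,1],"offset":[[0,-10,2],[0,-30,8],[0,-60,20],[0,-92,35],[0,-124,50]],"rot":[[0,0,0],[0,0,0],[0,0,0],[0,0,0],[0,0,0]]}' 20 >/dev/null
python3 -m handwheel '{"gripper":[1,1,1,1,1],"offset":[[0,-32,15],[0,-64,30],[0,-96,45],[0,-128,60],[0,-160,75]],"rot":[[0,0,0],[0,0,0],[0,0,0],[0,0,0],[0,0,0]]}' 20 >/dev/null
python3 -m handwheel '{"gripper":[1,1,1,1,1],"offset":[[0,-32,14],[0,-64,28],[0,-96,42],[0,-126,56],[0,-150,68]],"rot":[[0,0,0],[0,0,0],[0,0,0],[0,0,0],[-2,0,0]]}' 20 >/dev/null
python3 -m handwheel '{"gripper":[1,1,1,1,1],"offset":[[0,-20,7],[0,-34,12],[0,-40,15],[0,-40,15],[0,-40,15]],"rot":[[0,0,0],[0,0,0],[0,0,0],[0,0,0],[0,0,0]]}' 20
python3 -c "
from h import *
plan((610.2,-293.2,105),83.4)"
```

```text
time_s: 21.6
ee_pos: [609.8, -292.1, 154.1]
ee_rot: [145.1, 89.9, 138.4]
force: [-0.6, 0.1, -2.1]
gripper_width: 51.3
t 21.6 pos [ 609.8 -292.1  154.1] q [ -27.   30.   80.    0.   70. -110.] w 51.3 jawyaw 83.3 F [-0.6  0.1 -2.1]
 off [49.1 -1.1  0.6] rot [-0.1 -0.1 -0.1]
 off [49.1 -1.1  0.6] rot [ 1.799e+02 -1.000e-01  2.000e-01]
```

```bash
python3 -m handwheel '{"gripper":[1,1,1,1,1],"offset":[[15,-1,0.5],[30,-1,0.5],[41,-1,0.5],[46,-1,0.5],[46,-1,0.5]],"rot":[[0,0,0],[0,0,0],[0,0,0],[0,0,0],[0,0,0]]}' 20
python3 -m handwheel '{"gripper":[1,1,1],"offset":[[1,0,0],[2,0,0],[2,0,0]],"rot":[[0,0,0],[0,0,0],[0,0,0]]}'
python3 -m handwheel '{"gripper":[1,1,1],"offset":[[1,0,0],[2,0,0],[2,0,0]],"rot":[[0,0,0],[0,0,0],[0,0,0]]}'
```

```text
time_s: 22.02
ee_pos: [610.6, -292.6, 108.9]
ee_rot: [143.8, 89.9, 137.2]
force: [0.4, 0.2, -1.4]
gripper_width: 51.5
time_s: 22.27
ee_pos: [611.2, -293.2, 108.4]
ee_rot: [31.4, 89.9, 24.7]
force: [-0.7, 3.7, 4.3]
gripper_width: 51.5
time_s: 22.52
ee_pos: [611.4, -293.3, 108.1]
ee_rot: [12.0, 89.9, 5.3]
force: [-3.6, 4.3, 11.9]
gripper_width: 51.8
```

```bash
python3 -c "
from h import *
snap('scene','e1',(100,100,280,260),4.4)
print(state()['ee_pos'],state()['force'])
for i,P in enumerate([(610.2,-293.2,63),(610.2,-293.2,135)]): print(pr('scene',P))"
```

```text
[ 611.38824742 -293.24917652  108.121978  ] [-3.29841172  4.03528809 12.50049707]
[146.3369145  185.54292299]
[139.37920121 165.2844672 ]
```

View pics/e1.png

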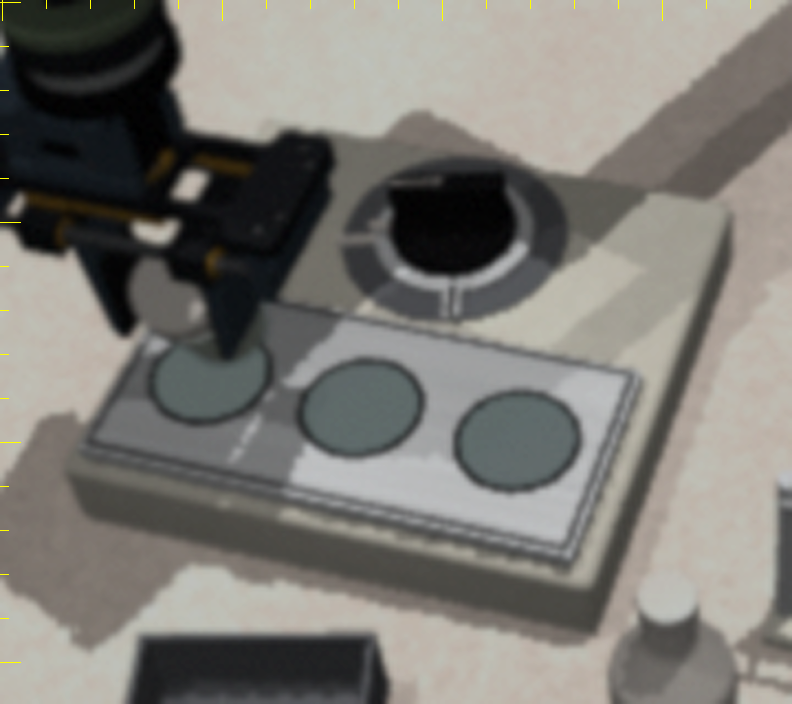

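```bash
python3 -c "
from h import *
im=cv2.imread('pics/e1_raw.png'); crop(cv2.convertScaleAbs(im,alpha=1.6),'e2',(115,140,195,205),9.5)
s=state();print(s['torque'])"
```

```text
[ 0.95954617  0.5703107  -0.03596826]
```

View pics/e2.png

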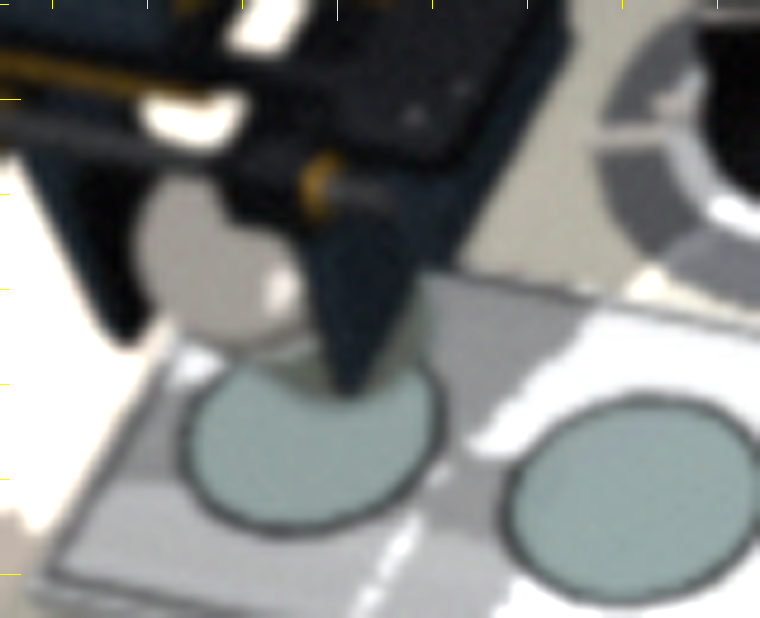

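```bash
python3 -m handwheel '{"gripper":[1,1,1,1],"offset":[[-10,0,0],[-25,0,0],[-35,0,0],[-35,0,0]],"rot":[[0,0,0],[0,0,0],[0,0,0],[0,0,0]]}' 20; python3 -c "
from h import *
snap('scene','e3',(100,100,200,200),6)
snap('top','e4',(360,150,460,250),6)
print(pr('scene',(610.2,-293.2,130)),pr('scene',(610.2,-293.2,170)))
"
```

```text
time_s: 22.9
ee_pos: [612.4, -294.9, 142.8]
ee_rot: [-23.6, 89.7, -30.3]
force: [0.1, 0.4, -1.5]
gripper_width: 51.6
[139.88640897 166.76414888] [135.7205696  154.59760261]
```

View pics/e3.png

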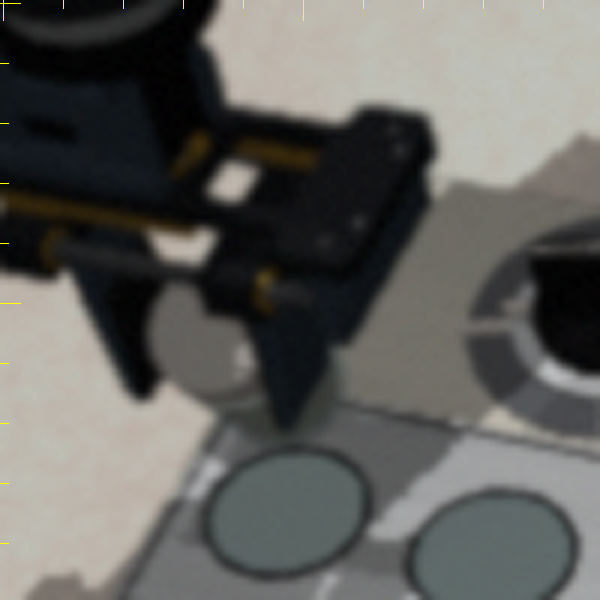

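View pics/e4.png

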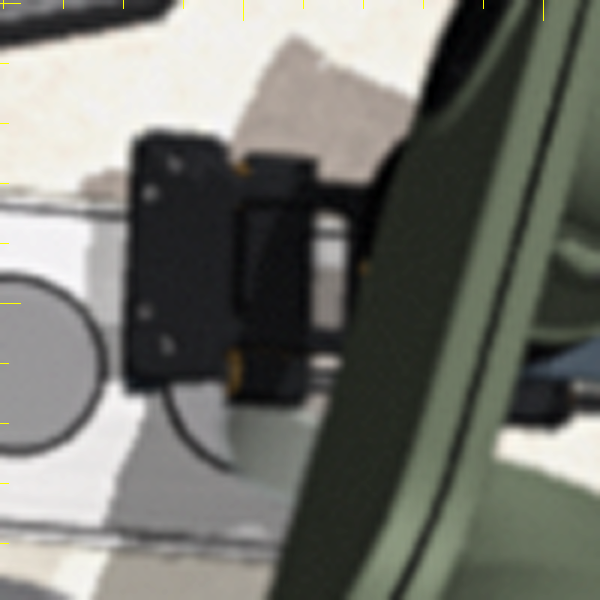

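```bash
python3 -c "
from h import *
for z in (110,125,140): print(px('top',360+265/6-.5,150+485/6-.5,z))
# predicted: draw tilt model in scene
def cyl(t,c,h0):
    pts=[]
    t=np.radians(t); ax=np.array([np.sin(t)*.993,-np.sin(t)*.116,np.cos(t)]); y=np.array([.116,.993,0]); x=np.cross(y,ax)
    rings=[]
    for h in (-h0,72-h0): rings.append([c+ax*h+26*(x*np.cos(a)+y*np.sin(a)) for a in np.arange(0,6.3,.3)])
    return rings
im0=cv2.convertScaleAbs(cv2.imread('pics/e3_raw.png'),alpha=1.5)
out=[]
for t in (30,50,70):
    im=cv2.resize(im0[100:200,100:200],None,fx=4,fy=4)
    for r in cyl(t,np.array([612.4,-294.9,142.8+19]),60): cv2.polylines(im,[np.array([((pr('scene',p)+.5-100)*4).astype(int) for p in r])],True,(0,0,255) ,1)
    out.append(im[:,:260])
cv2.imwrite('pics/e5.png',np.hstack(out))
"
```

```text
[ 568.27323946 -281.64423845  110.        ]
[ 566.6443777  -277.64478725  125.        ]
[ 565.01551593 -273.64533605  140.        ]
```

View pics/e5.png

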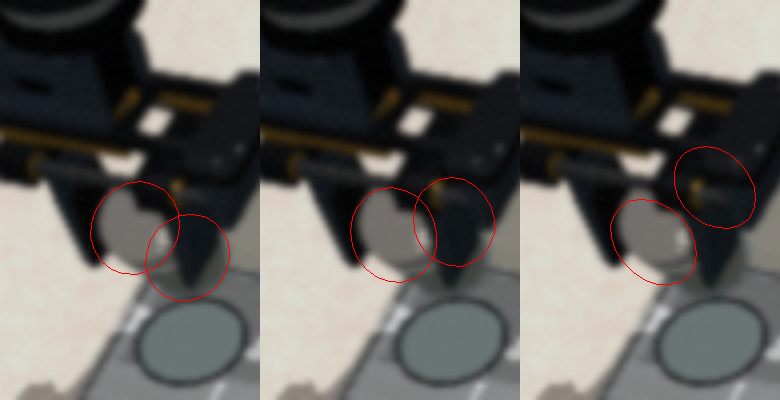

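```bash
python3 -m handwheel '{"gripper":[1,1,1,1,1],"offset":[[0,0,2],[0,0,4],[0,0,6],[0,0,8],[0,0,8]],"rot":[[0,-6,0],[0,-12,0],[0,-18,0],[0,-25,0],[0,-28,0]]}' 20; python3 -c "
from h import *
snap('scene','f1',(100,100,200,200),6)
s=state();print(s['ee_pos'],R.from_euler('xyz',s['ee_rot'],degrees=True).as_matrix().round(2),s['qpos'].round())
"
```

```text
time_s: 23.42
ee_pos: [615.2, -293.8, 137.6]
ee_rot: [0.1, 62.1, -6.6]
force: [0.0, 0.5, -2.1]
gripper_width: 51.9
[ 613.63394802 -293.13762464  136.22381021] [[ 0.46  0.12  0.88]
 [-0.05  0.99 -0.11]
 [-0.88  0.    0.47]] [ -32.   21.  105.   23.   32. -133.]
```

View pics/f1.png

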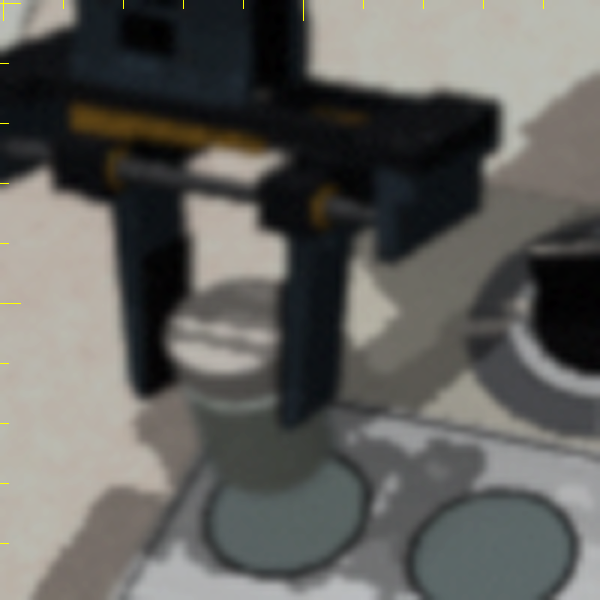

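```bash
python3 -m handwheel '{"gripper":[1,1,1,1,1],"offset":[[8,0,-2.5],[16,0,-5],[22,-0.4,-6.8],[25,-0.4,-7.7],[25,-0.4,-7.7]],"rot":[[0,0,0],[0,0,0],[0,0,0],[0,0,0],[0,0,0]]}' 20; python3 -c "
from h import *
snap('scene','f2',(100,100,200,200),6)
s=state();print(s['ee_pos'])
"
```

```text
time_s: 23.88
ee_pos: [624.2, -295.5, 112.5]
ee_rot: [0.1, 62.1, -6.5]
force: [0.1, 1.8, -2.5]
gripper_width: 51.7
[ 624.25968328 -295.6753403   113.2875572 ]
```

View pics/f2.png

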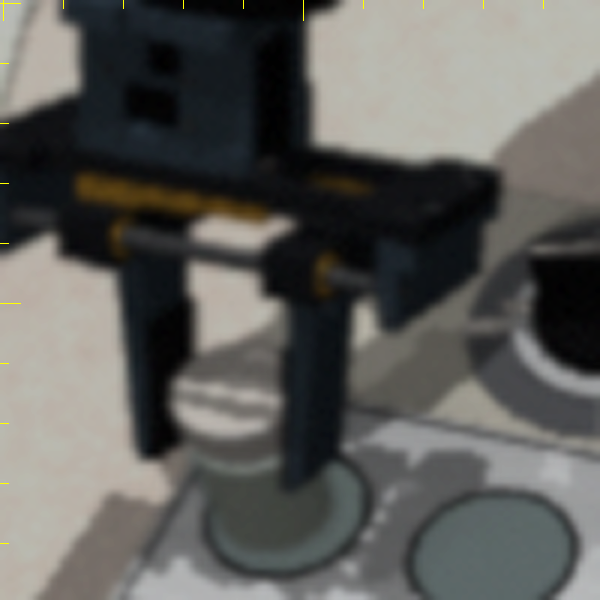

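```bash
python3 -c "
from h import *
a=px('scene',100+272/6-.5,100+522/6-.5,63);b=px('scene',100+288/6-.5,100+511/6-.5,63);print(a,b,b-a)
plan((0,0,0),0)"
```

```text
[ 613.54856336 -295.87568384   63.        ] [ 607.19650492 -291.25504118   63.        ] [-6.35205845  4.62064266  0.        ]
t 23.9 pos [ 624.3 -295.7  113.3] q [ -32.   23.  105.   25.   29. -134.] w 51.6 jawyaw 83.4 F [ 0.2 -0.6 -1.3]
 off [-206.2  221.4 -631.2] rot [ 81.6  22.8 -20.3]
 off [-206.2  221.4 -631.2] rot [-94.5  20.9  23.5]
```

```bash
python3 -m handwheel '{"gripper":[1,1,1,1,1],"offset":[[1,1.5,-4],[1.7,2.8,-7.6],[1.7,2.8,-7.6],[1.7,2.8,-7.6],[1.7,2.8,-7.6]],"rot":[[0,0,0],[0,0,0],[0,0,0],[0,0,0],[0,0,0]]}' 20; python3 -c "
from h import *
snap('scene','f3',(100,100,200,200),6)
s=state();print(s['ee_pos'])
"
```

```text
time_s: 24.35
ee_pos: [618.5, -292.7, 110.0]
ee_rot: [-0.1, 61.9, -6.8]
force: [1.6, -0.1, 1.4]
gripper_width: 51.8
[ 618.56984415 -292.64186959  110.03532203]
```

View pics/f3.png

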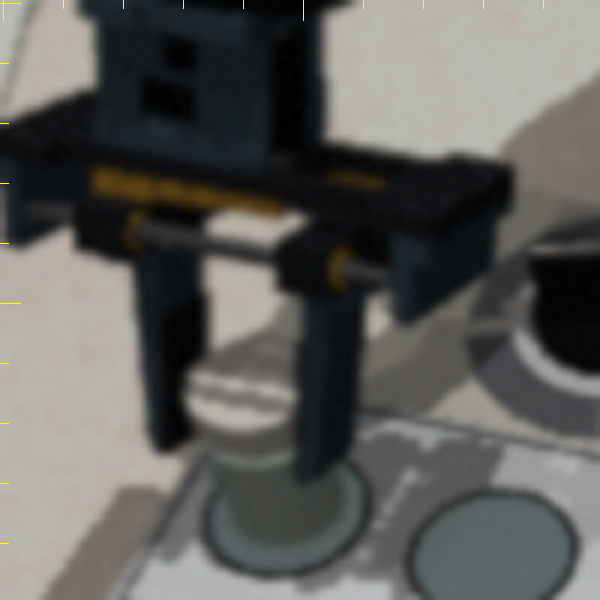

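```bash
python3 -m handwheel '{"gripper":[1,1,1,1],"offset":[[1,0,0],[1,0,0.5],[1,0,0.5],[1,0,0.5]],"rot":[[0,0,0],[0,0,0],[0,0,0],[0,0,0]]}' 3;python3 -m handwheel '{"gripper":[0.4,0.4,0.3,0.2,0.1],"offset":[[0,0,0],[0,0,0],[0,0,0],[0,0,0],[0,0,0]],"rot":[[0,0,0],[0,0,0],[0,0,0],[0,0,0],[0,0,0]]}' ;python3 -m handwheel '{"gripper":[0,0,0,0,0],"offset":[[0,0,0],[0,0,0],[-20,0,0],[-50,0,0],[-80,0,0]],"rot":[[0,0,0],[0,0,0],[0,0,0],[0,0,0],[0,0,0]]}' ; python3 -c "
from h import *
snap('scene','f4',(100,100,200,200),6)
"
```

```text
time_s: 24.73
ee_pos: [619.6, -292.8, 109.2]
ee_rot: [-0.1, 61.9, -6.8]
force: [1.4, 0.4, 2.5]
gripper_width: 51.9
time_s: 25.15
ee_pos: [618.6, -292.3, 108.0]
ee_rot: [0.0, 62.1, -6.6]
force: [-0.8, 0.2, 0.7]
gripper_width: 72.1
time_s: 25.57
ee_pos: [580.9, -287.7, 178.7]
ee_rot: [0.1, 62.1, -6.6]
force: [-0.4, 0.3, 0.9]
gripper_width: 91.2
```

View pics/f4.png

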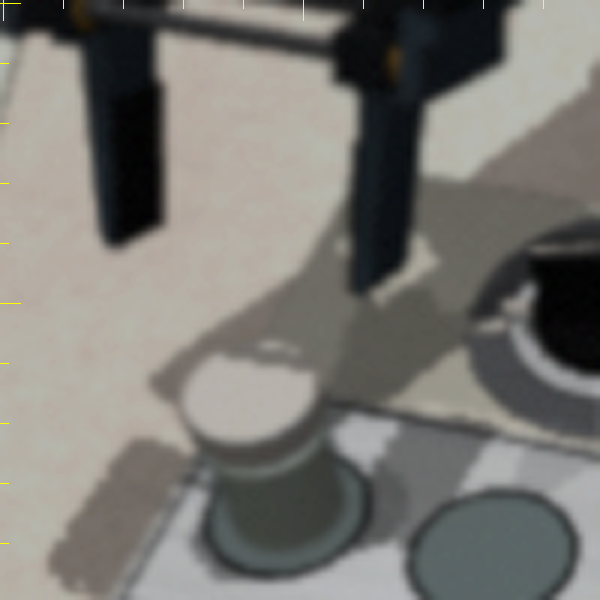

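```bash
python3 -c "
from h import *
print(px('scene',100+250/6-.5,100+400/6-.5,135), px('scene',100+288/6-.5,100+511/6-.5,63))
s=state();M=R.from_euler('xyz',s['ee_rot'],degrees=True).as_matrix()
plan((572,207,225),-19.3+180)"
```

```text
[ 612.22296795 -288.28833648  135.        ] [ 607.19650492 -291.25504118   63.        ]
t 25.6 pos [ 581.5 -289.1  185.9] q [ -34.   15.  105.   21.   36. -132.] w 90.8 jawyaw 83.3 F [-0.5  0.1  3.4]
 off [-68.1 491.4 -39.9] rot [-75.7  23.8  19.3]
 off [-68.1 491.4 -39.9] rot [100.3  20.5 -25.2]
```

```bash
python3 -m handwheel '{"gripper":[0,0,0,0,0],"offset":[[-20,0,10],[-40,15,20],[-40,45,20],[-40,80,20],[-40,115,20]],"rot":[[0,6,0],[0,12,0],[0,18,0],[0,25,0],[0,28,0]]}' 25 ; python3 -c "
from h import *
plan((572.7,207.8,225),-26.7)"
```

```text
time_s: 26.03
ee_pos: [596.4, -173.2, 225.0]
ee_rot: [-99.6, 89.9, -106.4]
force: [1.9, -0.8, -0.1]
gripper_width: 91.1
t 26.0 pos [ 596.4 -173.2  225. ] q [ -17.   22.   82.   -0.   76. -100.] w 91.1 jawyaw 83.3 F [ 1.9 -0.8 -0.1]
 off [ -0.6 375.6 -68.3] rot [1.1e+02 1.0e-01 1.0e-01]
 off [ -0.6 375.6 -68.3] rot [-70.   -0.1   0.1]
```

```bash
python3 -m handwheel '{"gripper":[0,0,0,0,0],"offset":[[0,30,-5],[0,65,-10],[0,100,-15],[0,140,-20],[0,180,-30]],"rot":[[7,0,0],[14,0,0],[21,0,0],[28,0,0],[35,0,0]]}' 30 >/dev/null; python3 -c "
from h import *
plan((572.7,207.8,225),-26.7)"
```

```text
t 26.4 pos [586.1   6.9 223.6] q [ -0.  19.  87.   0.  74. -49.] w 91.6 jawyaw 48.5 F [ 1.1 -0.1  0.7]
 off [  -1.4  141.5 -143.3] rot [75.2 -0.  -0.1]
 off [  -1.4  141.5 -143.3] rot [-1.048e+02  1.000e-01 -0.000e+00]
```

```bash
python3 -m handwheel '{"gripper":[0,0,0,0,0],"offset":[[0,27,-27],[0,54,-54],[0,81,-81],[0,108,-108],[0,135,-137]],"rot":[[7,0,0],[14,0,0],[21,0,0],[28,0,0],[35,0,0]]}' 30 >/dev/null;python3 -m handwheel '{"gripper":[0,0,0,0,0],"offset":[[0,0,0],[0,0,0],[0,0,0],[0,0,0],[0,0,0]],"rot":[[7,0,0],[14,0,0],[21,0,0],[28,0,0],[35,0,0]]}' 30 >/dev/null; python3 -m handwheel '{"gripper":[0,0],"offset":[[0,0,0],[0,0,0]],"rot":[[5,0,0],[5,0,0]]}' 30 >/dev/null;python3 -c "
from h import *
plan((572.7,207.8,147),-26.7)
snap('top','g1',None,1.5)"
```

```text
t 27.4 pos [571.8 195.  223.7] q [18. 21. 85.  0. 75. 43.] w 91.3 jawyaw -25.4 F [-0.2 -0.3  0.8]
 off [ 76.7  -4.7 -11.9] rot [ 1.3 -0.   0. ]
 off [ 76.7  -4.7 -11.9] rot [-178.7   -0.    -0. ]
```

View pics/g1.png

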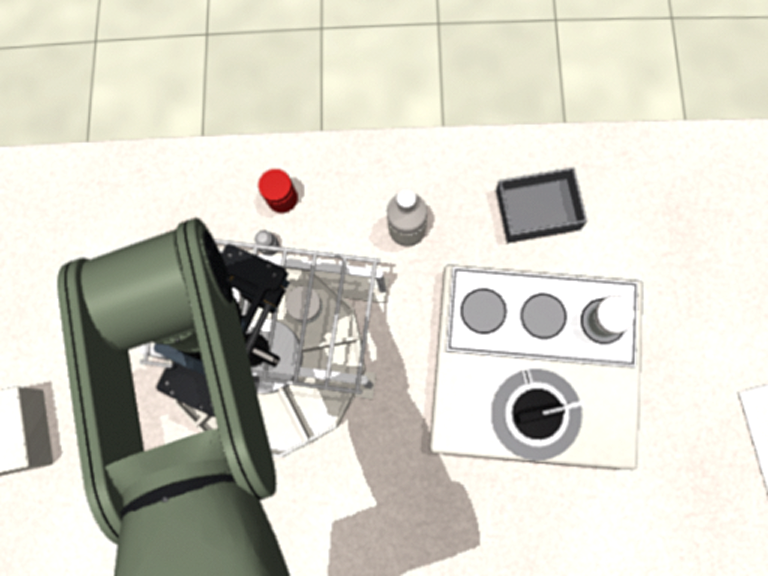

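Bottle stands on the far-right window (top picture ~(610,317)); the dial still points at the parking line. I'll grip the handle next.

```bash
python3 -m handwheel '{"gripper":[0,0,0,0,0.4],"offset":[[0,-5,-12],[20,-5,-12],[50,-5,-12],[72,-5,-12],[76,-5,-12]],"rot":[[1,0,0],[1,0,0],[1,0,0],[1,0,0],[1,0,0]]}' 30 >/dev/null
python3 -m handwheel '{"gripper":[0.6,1,1,1,1],"offset":[[0,0,0],[0,0,0],[0,0,0],[0,0,0],[0,0,0]],"rot":[[0,0,0],[0,0,0],[0,0,0],[0,0,0],[0,0,0]]}'
python3 -m handwheel '{"gripper":[1,1,1,1,1],"offset":[[0,0,0],[0,0,0],[0,0,0],[0,0,0],[0,0,0]],"rot":[[0,0,0],[0,0,0],[0,0,0],[0,0,0],[0,0,0]]}'
python3 -m handwheel '{"gripper":[1,1,1,1,1],"offset":[[0,0,0],[0,0,0],[0,0,0],[0,0,0],[0,0,0]],"rot":[[0,0,0],[0,0,0],[0,0,0],[0,0,0],[0,0,0]]}'
python3 -c "
from h import *
plan((572.7,207.8,147),-26.7)"
```

```text
time_s: 28.33
ee_pos: [573.1, 208.1, 149.2]
ee_rot: [132.9, 89.9, 16.5]
force: [-0.4, 0.3, -0.0]
gripper_width: 54.1
time_s: 28.75
ee_pos: [572.4, 207.9, 147.9]
ee_rot: [45.4, 90.0, -71.0]
force: [-0.3, -0.4, -0.3]
gripper_width: 20.4
time_s: 29.17
ee_pos: [572.6, 207.7, 147.9]
ee_rot: [87.2, 90.0, -29.2]
force: [1.4, -0.2, -0.5]
gripper_width: 15.7
t 29.2 pos [572.6 207.7 147.9] q [19. 24. 91. -0. 65. 45.] w 15.7 jawyaw -26.3 F [ 1.4 -0.2 -0.5]
 off [ 0.9  0.1 -0.1] rot [ 0.4  0.  -0. ]
 off [ 0.9  0.1 -0.1] rot [-179.6    0.     0. ]
```

```bash
python3 -m handwheel '{"gripper":[1,1,1,1,1],"offset":[[0,0,0],[0,0,0],[0,0,0],[0,0,0],[0,0,0]],"rot":[[-1,0,0],[-3,0,0],[-6,0,0],[-10,0,0],[-15,0,0]]}' >/dev/null
python3 -m handwheel '{"gripper":[1,1,1,1,1],"offset":[[0,0,0],[0,0,0],[0,0,0],[0,0,0],[0,0,0]],"rot":[[-5,0,0],[-10,0,0],[-15,0,0],[-20,0,0],[-25,0,0]]}' 
python3 -m handwheel '{"gripper":[1,1,1,1,1],"offset":[[0,0,0],[0,0,0],[0,0,0],[0,0,0],[0,0,0]],"rot":[[-5,0,0],[-10,0,0],[-15,0,0],[-20,0,0],[-25,0,0]]}' >/dev/null
python3 -m handwheel '{"gripper":[1,1,1,1,1],"offset":[[0,0,0],[0,0,0],[0,0,0],[0,0,0],[0,0,0]],"rot":[[-5,0,0],[-10,0,0],[-15,0,0],[-20,0,0],[-25,0,0]]}' 
python3 -m handwheel '{"gripper":[1,1,1,1,1],"offset":[[0,0,0],[0,0,0],[0,0,0],[0,0,0],[0,0,0]],"rot":[[-5,0,0],[-10,0,0],[-15,0,0],[-20,0,0],[-25,0,0]]}' >/dev/null
python3 -m handwheel '{"gripper":[1,1,1,1,1],"offset":[[0,0,0],[0,0,0],[0,0,0],[0,0,0],[0,0,0]],"rot":[[-5,0,0],[-10,0,0],[-15,0,0],[-19,0,0],[-22,0,0]]}' 
python3 -m handwheel '{"gripper":[1,1,1,1,1],"offset":[[0,0,0],[0,0,0],[0,0,0],[0,0,0],[0,0,0]],"rot":[[-3,0,0],[-5,0,0],[-6,0,0],[-6,0,0],[-6,0,0]]}' 
python3 -c "
from h import *
plan((572.7,207.8,147),117.1)"
```

```text
time_s: 30.0
ee_pos: [572.6, 207.8, 147.8]
ee_rot: [54.6, 90.0, -21.5]
force: [0.9, -0.7, -0.2]
gripper_width: 15.9
time_s: 30.83
ee_pos: [572.6, 207.8, 147.8]
ee_rot: [5.2, 90.0, -20.9]
force: [1.6, -1.6, -0.3]
gripper_width: 16.0
time_s: 31.67
ee_pos: [572.6, 207.8, 147.8]
ee_rot: [-43.0, 90.0, -22.2]
force: [1.9, -1.2, -1.1]
gripper_width: 15.9
time_s: 32.08
ee_pos: [572.6, 207.8, 147.8]
ee_rot: [-62.4, 90.0, -35.8]
force: [1.5, -1.0, -0.7]
gripper_width: 15.9
t 32.1 pos [572.6 207.8 147.8] q [ 19.  24.  91.  -0.  65. -98.] w 15.9 jawyaw 116.7 F [ 1.5 -1.  -0.7]
 off [ 0.8 -0.   0.1] rot [-0.4  0.   0. ]
 off [ 0.8 -0.   0.1] rot [179.6   0.   -0. ]
```

Good. Release, rise, retreat and look.

```bash
python3 -m handwheel '{"gripper":[0,0,0,0,0],"offset":[[0,0,0],[0,0,0],[0,0,0],[-20,0,0],[-55,0,0]],"rot":[[0,0,0],[0,0,0],[0,0,0],[0,0,0],[0,0,0]]}' >/dev/null
python3 -m handwheel '{"gripper":[0,0,0,0,0],"offset":[[-25,0,0],[-25,-15,-20],[-25,-32,-42],[-25,-50,-65],[-25,-70,-90]],"rot":[[0,0,0],[7,0,0],[14,0,0],[21,0,0],[28,0,0]]}' >/dev/null
python3 -c "
from h import *
plan((430,0,220),81.1)"
```

```text
t 32.9 pos [522.6 104.6 228. ] q [ 10.  14.  94.   0.  72. -78.] w 79.5 jawyaw 88.4 F [ 0.4 -1.1 -0.1]
 off [   7.9 -107.1  -89.6] rot [ 7.3  0.  -0. ]
 off [   7.9 -107.1  -89.6] rot [-172.7    0.     0. ]
```

```bash
python3 -m handwheel '{"gripper":[0,0,0,0,0],"offset":[[0,-28,-24],[0,-56,-48],[0,-84,-72],[0,-107,-90],[0,-107,-90]],"rot":[[7,0,0],[7,0,0],[7,0,0],[7,0,0],[7,0,0]]}' >/dev/null
python3 -c "
from h import *
snap('top','h1',(90,145,270,315),4.4)
snap('scene','h2',(260,140,450,290),4.2)"
```

```text
(no output)
```

View pics/h1.png

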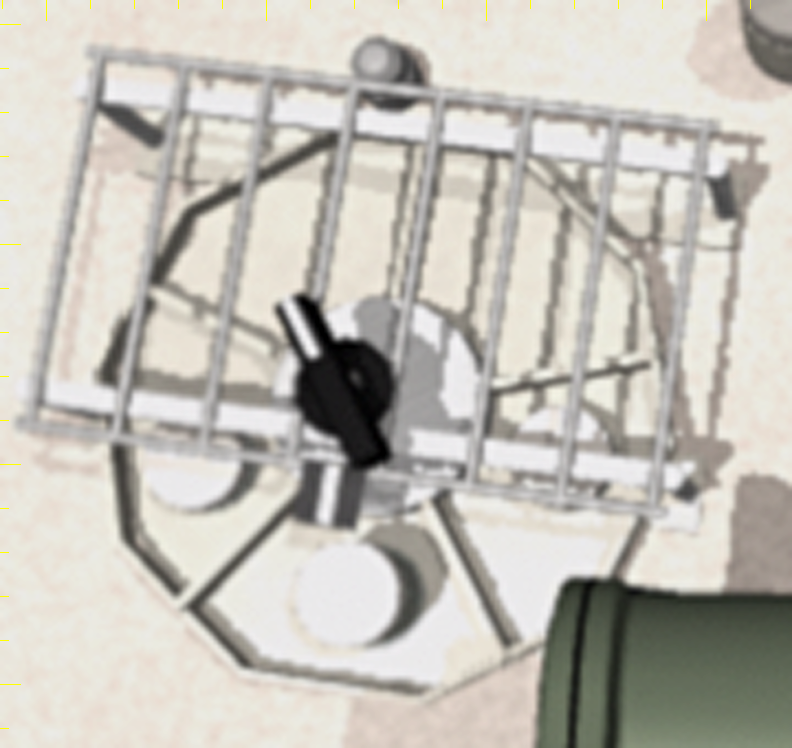

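View pics/h2.png

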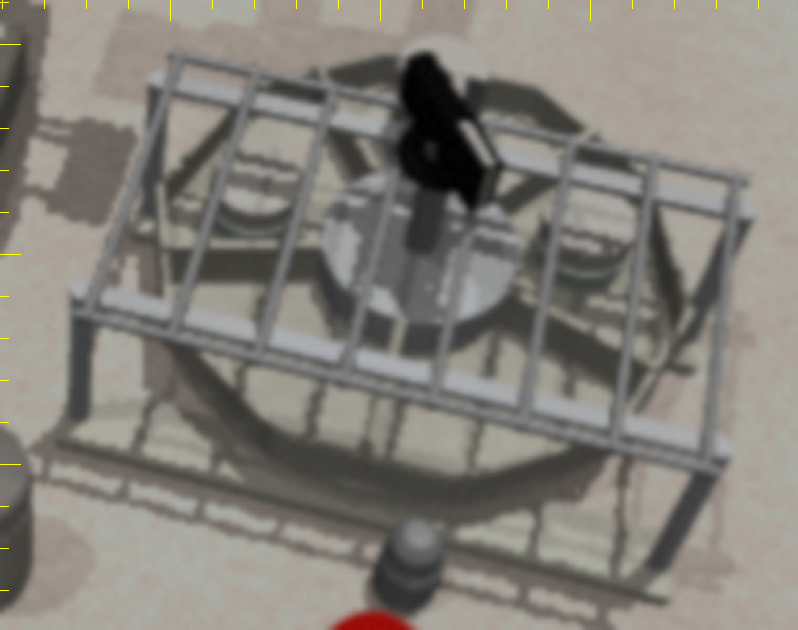

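```bash
python3 -c "
from h import *
p=px('top',350/4.4+90-.5,593/4.4+145-.5,102);print(p)
plan((p[0]+.5,p[1]+.7,138),81.1)"
```

```text
[479.98395165 210.62772857 102.        ]
t 33.4 pos [ 4.307e+02 -2.000e-01  2.284e+02] q [ -2.   5. 105.   0.  70. -83.] w 91.2 jawyaw 81.5 F [ 0.4 -0.1 -0.9]
 off [ 90.6 216.5  18. ] rot [ 0.4  0.1 -0. ]
 off [ 90.6 216.5  18. ] rot [-1.796e+02  1.000e-01  1.000e-01]
```

```bash
python3 -m handwheel '{"gripper":[0,0,0,0,0],"offset":[[0,36,3],[15,72,6],[30,108,9],[45,144,12],[65,180,15]],"rot":[[0,0,0],[0,0,0],[0,0,0],[0,0,0],[0,0,0]]}' >/dev/null
python3 -m handwheel '{"gripper":[0,0,0,0,0],"offset":[[10,20,1],[20,36,3],[25,36,3],[25,36,3],[25,36,3]],"rot":[[0,0,0],[0,0,0],[0,0,0],[0,0,0],[0,0,0]]}' 
python3 -c "
from h import *
plan((480.5,211.3,69),81.1)"
```

```text
time_s: 34.27
ee_pos: [480.0, 210.8, 137.8]
ee_rot: [-119.0, 89.9, -127.3]
force: [0.2, 0.1, 0.7]
gripper_width: 91.1
t 34.3 pos [480.  210.8 137.8] q [ 22.  17. 103.  -0.  60. -59.] w 91.1 jawyaw 81.7 F [0.2 0.1 0.7]
 off [68.8  0.6  0.5] rot [ 0.6 -0.   0. ]
 off [68.8  0.6  0.5] rot [-1.794e+02 -1.000e-01 -0.000e+00]
```

```bash
python3 -m handwheel '{"gripper":[0,0,0,0,0.4],"offset":[[25,0.5,0.5],[50,0.5,0.5],[65,0.5,0.5],[70,0.5,0.5],[70,0.5,0.5]],"rot":[[0,0,0],[0,0,0],[0,0,0],[0,0,0],[0,0,0]]}' 30
python3 -m handwheel '{"gripper":[0.6,1,1,1,1],"offset":[[0,0,0],[0,0,0],[0,0,0],[0,0,0],[0,0,0]],"rot":[[0,0,0],[0,0,0],[0,0,0],[0,0,0],[0,0,0]]}'
python3 -m handwheel '{"gripper":[1,1,1,1,1],"offset":[[0,0,0],[0,0,0],[0,0,0],[0,0,0],[0,0,0]],"rot":[[0,0,0],[0,0,0],[0,0,0],[0,0,0],[0,0,0]]}' 35
python3 -c "
from h import *
plan((480.5,211.3,160),81.1)
snap('scene','i1',(300,100,420,190),6.6)"
```

```text
time_s: 34.68
ee_pos: [480.3, 210.4, 67.6]
ee_rot: [-140.2, 89.9, -148.7]
force: [0.1, -0.0, -0.5]
gripper_width: 87.2
time_s: 35.1
ee_pos: [481.0, 211.7, 68.5]
ee_rot: [25.1, 89.9, 16.8]
force: [0.9, -0.7, 0.2]
gripper_width: 54.3
time_s: 35.52
ee_pos: [481.0, 211.8, 68.4]
ee_rot: [27.5, 89.9, 19.2]
force: [0.2, 0.9, 5.3]
gripper_width: 51.6
t 35.5 pos [481.  211.8  68.4] q [ 23.  22. 108.  -0.  50. -59.] w 51.6 jawyaw 81.7 F [0.2 0.9 5.3]
 off [-91.6  -0.5  -0.3] rot [ 0.6  0.1 -0. ]
 off [-91.6  -0.5  -0.3] rot [-1.794e+02  0.000e+00  1.000e-01]
```

View pics/i1.png

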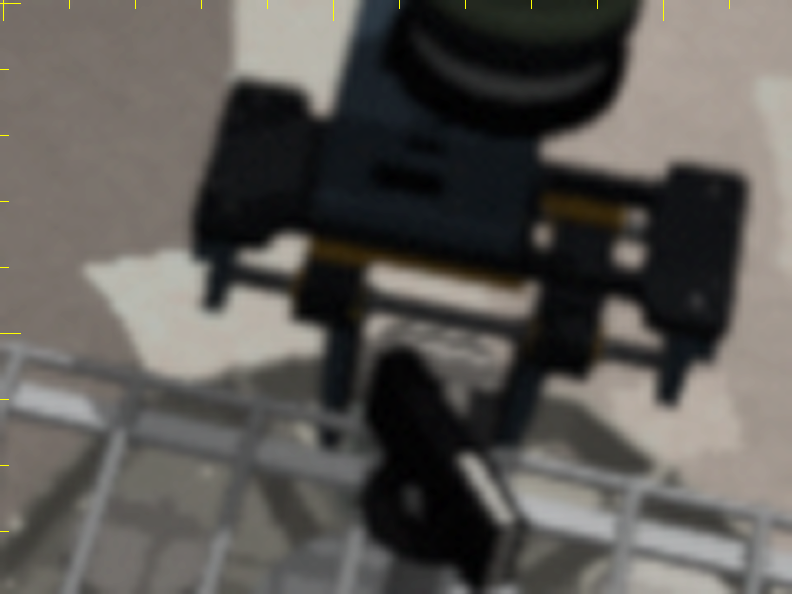

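```bash
python3 -m handwheel '{"gripper":[1,1,1,1,1],"offset":[[-3,0,0],[-8,0,0],[-14,0,0],[-22,0,0],[-30,0,0]],"rot":[[0,0,0],[0,0,0],[0,0,0],[0,0,0],[0,0,0]]}' 35
python3 -m handwheel '{"gripper":[1,1,1,1,1],"offset":[[-10,0,0],[-22,0,0],[-36,0,0],[-50,0,0],[-62,0,0]],"rot":[[0,0,0],[0,0,0],[0,0,0],[0,0,0],[0,0,0]]}'
python3 -c "
from h import *
plan((630.5,-118.7,160),83.4)
snap('scene','i2',(300,80,420,170),6.6)"
```

```text
time_s: 35.98
ee_pos: [480.4, 211.5, 98.4]
ee_rot: [-137.1, 90.0, -145.5]
force: [0.3, -0.2, -1.9]
gripper_width: 51.2
time_s: 36.4
ee_pos: [480.8, 211.7, 161.7]
ee_rot: [26.3, 89.9, 18.0]
force: [-0.3, 0.2, -2.6]
gripper_width: 51.3
t 36.4 pos [480.8 211.7 161.7] q [ 23.  16. 101.  -0.  63. -59.] w 51.3 jawyaw 81.7 F [-0.3  0.2 -2.6]
 off [   1.8 -305.2  196. ] rot [-1.7  0.1 -0. ]
 off [   1.8 -305.2  196. ] rot [ 1.783e+02 -1.000e-01 -1.000e-01]
```

View pics/i2.png

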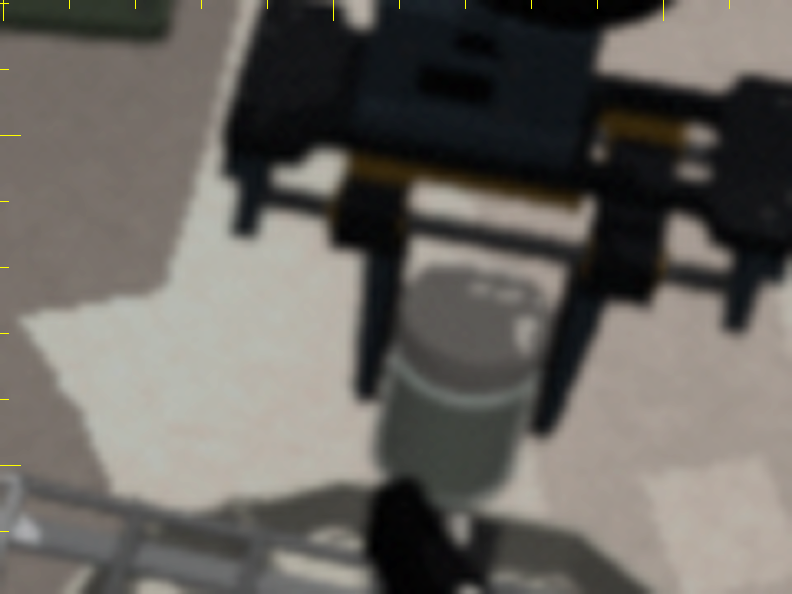

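```bash
python3 -m handwheel '{"gripper":[1,1,1,1,1],"offset":[[0,-3.4,2.2],[0,-10,6.5],[0,-20,13],[0,-33.6,21.6],[0,-50.4,32.4]],"rot":[[0,0,0],[0,0,0],[0,0,0],[0,0,0],[0,0,0]]}' 35 >/dev/null
python3 -m handwheel '{"gripper":[1,1,1,1,1],"offset":[[0,-20.2,13],[0,-40.4,26],[0,-60.6,39],[0,-80.8,52],[0,-101,65]],"rot":[[0,0,0],[0,0,0],[0,0,0],[0,0,0],[0,0,0]]}' >/dev/null
python3 -m handwheel '{"gripper":[1,1,1,1,1],"offset":[[0,-20.2,13],[0,-40.4,26],[0,-60.6,39],[0,-79,51],[0,-96,62]],"rot":[[0,0,0],[0,0,0],[0,0,0],[0,0,0],[0,0,0]]}' >/dev/null
python3 -m handwheel '{"gripper":[1,1,1,1,1],"offset":[[0,-15,9.7],[0,-28.5,18.4],[0,-40,26],[0,-49,31.5],[0,-54,34.5]],"rot":[[0,0,0],[0,0,0],[0,0,0],[0,0,0],[0,0,0]]}'
python3 -c "
from h import *
plan((630.5,-118.7,105),83.4)
snap('scene','j1',(130,80,260,180),6)"
```

```text
time_s: 38.12
ee_pos: [629.2, -116.1, 159.6]
ee_rot: [-125.0, 90.0, -133.4]
force: [0.5, 0.1, -1.4]
gripper_width: 51.2
t 38.1 pos [ 629.2 -116.1  159.6] q [-11.  26.  85.  -0.  69. -93.] w 51.2 jawyaw 81.6 F [ 0.5  0.1 -1.4]
 off [54.6 -2.4  1.7] rot [-1.8 -0.   0. ]
 off [54.6 -2.4  1.7] rot [178.2   0.    0. ]
```

View pics/j1.png

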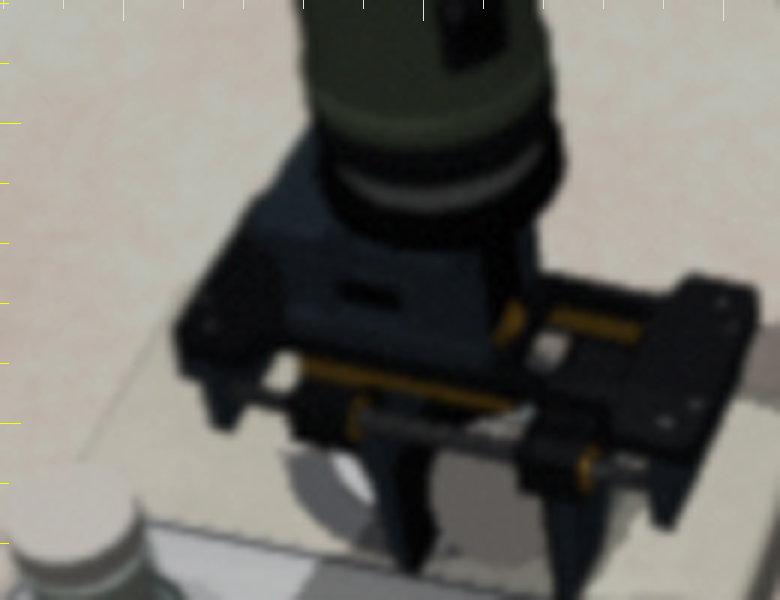

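```bash
python3 -c "
from h import *
im=cv2.imread('pics/j1_raw.png')
crop(cv2.convertScaleAbs(im,alpha=1.4),'j2',(150,120,260,220),6.5)"
```

```text
(no output)
```

View pics/j2.png

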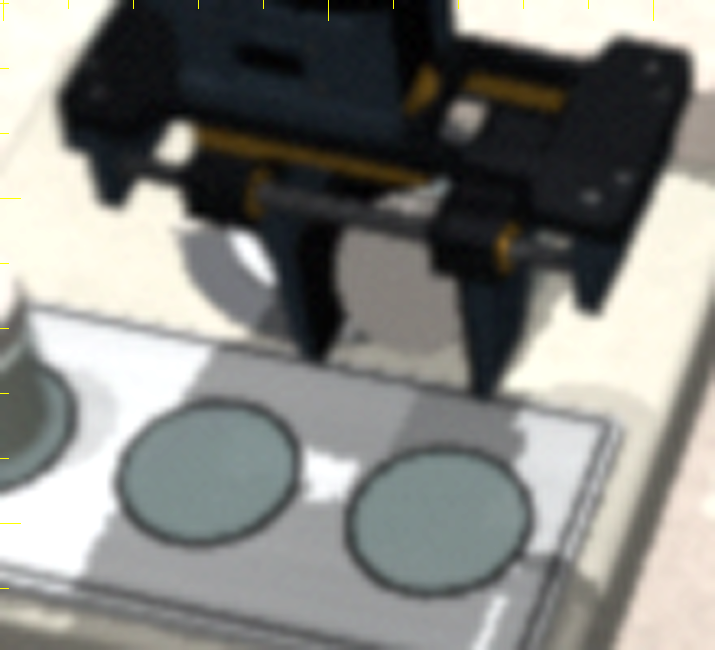

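```bash
python3 -m handwheel '{"gripper":[1,1,1,1,1],"offset":[[0,-1,2],[0,-2,4],[0,-2.4,6],[0,-2.4,8],[0,-2.4,10]],"rot":[[0,-6,0],[0,-12,0],[0,-19,0],[0,-26,0],[0,-33,0]]}' 35 
python3 -m handwheel '{"gripper":[1,1,1],"offset":[[0,0,0],[0,0,0],[0,0,0]],"rot":[[0,0,0],[0,0,0],[0,0,0]]}' 
python3 -c "
from h import *
snap('scene','k1',(150,100,260,200),6.5)
s=state();print(s['ee_pos'],R.from_euler('xyz',s['ee_rot'],degrees=True).as_matrix().round(3),s['qpos'].round())
"
```

```text
time_s: 38.58
ee_pos: [637.6, -117.6, 161.0]
ee_rot: [0.0, 57.1, -8.3]
force: [1.4, 0.7, -2.8]
gripper_width: 51.1
time_s: 38.83
ee_pos: [640.4, -118.3, 161.5]
ee_rot: [0.0, 57.4, -8.2]
force: [0.8, -1.1, -1.3]
gripper_width: 51.5
[ 641.23986266 -118.54330322  161.98752588] [[ 0.535  0.144  0.833]
 [-0.077  0.99  -0.121]
 [-0.841  0.     0.54 ]] [ -13.   15.  112.    7.   21. -100.]
```

View pics/k1.png

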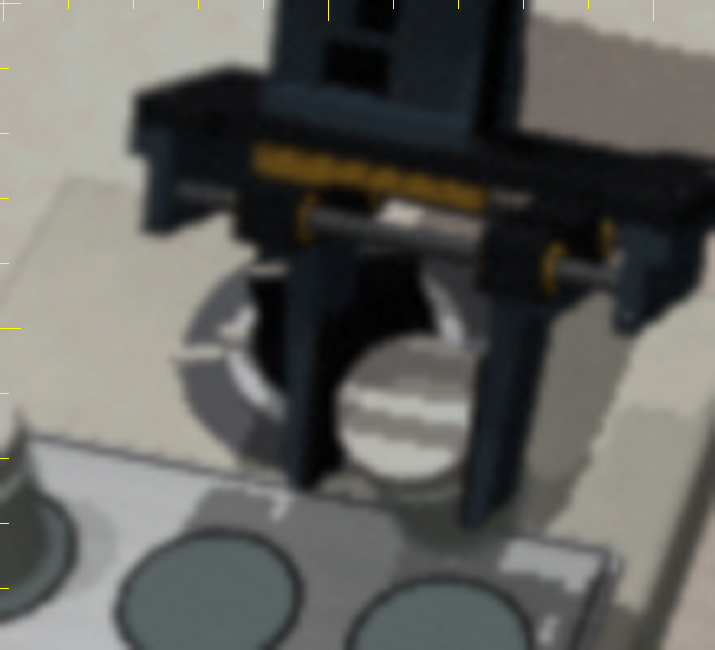

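```bash
python3 -m handwheel '{"gripper":[1,1,1,1],"offset":[[0,0,0],[0,0,0],[0,0,0],[0,0,0]],"rot":[[0,-5,0],[0,-10,0],[0,-10,0],[0,-10,0]]}' 35 
python3 -c "
from h import *
snap('scene','k2',(150,100,260,200),6.5)
s=state();print(s['ee_pos'],R.from_euler('xyz',s['ee_rot'],degrees=True).as_matrix().round(3),s['qpos'].round())
"
```

```text
time_s: 39.22
ee_pos: [641.2, -118.3, 161.3]
ee_rot: [0.1, 47.3, -8.2]
force: [-0.1, 0.6, -2.0]
gripper_width: 51.6
[ 639.7415018  -118.50838166  160.04009537] [[ 0.67   0.144  0.728]
 [-0.097  0.99  -0.107]
 [-0.736  0.001  0.677]] [ -13.   14.  120.   45.    5. -138.]
```

View pics/k2.png

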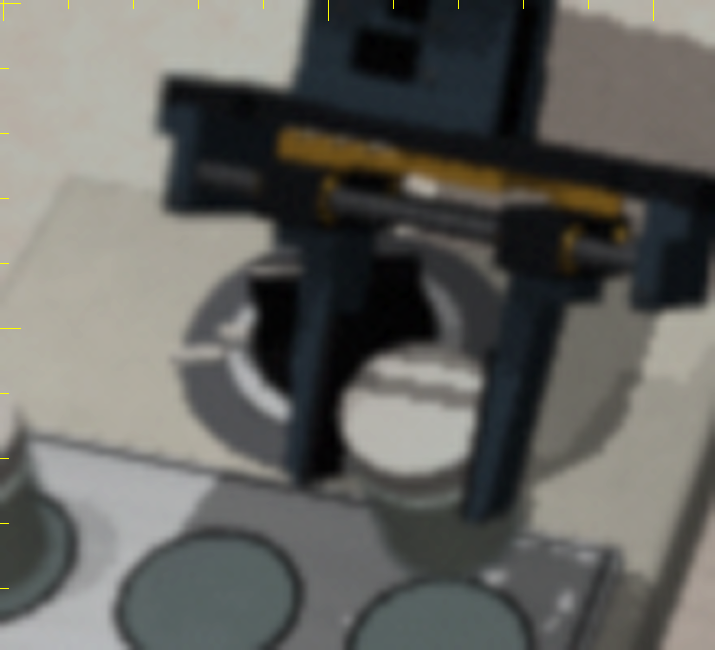

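```bash
cat >> h.py <<'E'
def cyl(t,c,h0):
    t=np.radians(t); ax=np.array([np.sin(t)*.993,-np.sin(t)*.116,np.cos(t)]); y=np.array([.116,.993,0]); x=np.cross(y,ax)
    return [[c+ax*h+26*(x*np.cos(a)+y*np.sin(a)) for a in np.arange(0,6.3,.3)] for h in (-h0,72-h0)]
def tilts(raw,out,box,k,c,h0,ts):
    im0=cv2.convertScaleAbs(cv2.imread(raw),alpha=1.5); o=[]
    for t in ts:
        im=cv2.resize(im0[box[1]:box[3],box[0]:box[2]],None,fx=k,fy=k,interpolation=cv2.INTER_CUBIC)
        for r in cyl(t,np.array(c),h0): cv2.polylines(im,[np.array([((pr('scene',p)+.5-np.array(box[:2]))*k).astype(int) for p in r])],True,(0,0,255),1)
        o.append(im)
    cv2.imwrite(f'pics/{out}.png',np.vstack([np.hstack(o[:2]),np.hstack(o[2:])]))
E
python3 -c "
from h import *
tilts('pics/k2_raw.png','k3',(190,140,240,190),6,(627,-116.7,174),57,(0,10,20,30))"
```

```text
(no output)
```

View pics/k3.png

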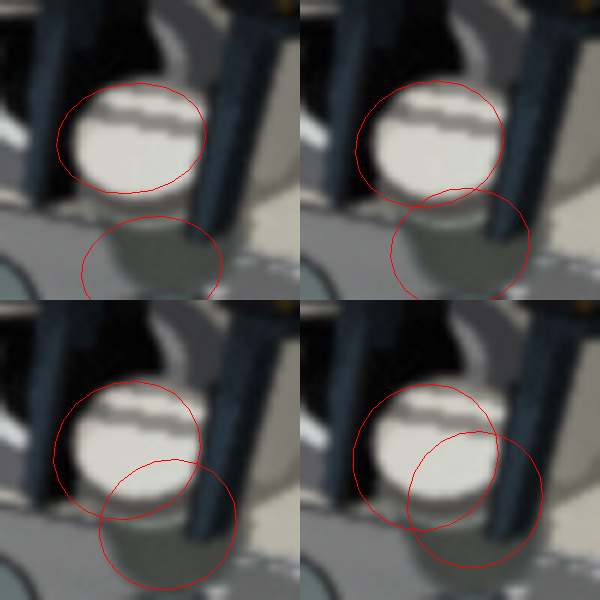

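```bash
python3 -m handwheel '{"gripper":[1,1,1,1,1],"offset":[[4,0,-1.5],[9,0,-3.3],[14,0,-5.2],[19,0.5,-7],[22,0.5,-8.2]],"rot":[[0,0,0],[0,0,0],[0,0,0],[0,0,0],[0,0,0]]}' 35 
python3 -c "
from h import *
s=state();print(s['ee_pos'],R.from_euler('xyz',s['ee_rot'],degrees=True).as_matrix().round(3),s['qpos'].round(1))
"
```

```text
time_s: 39.68
ee_pos: [650.4, -117.3, 142.7]
ee_rot: [-0.3, 47.9, -8.6]
force: [0.5, 0.1, -2.2]
gripper_width: 51.4
[ 650.44790424 -117.31169937  142.66529407] [[ 0.663  0.146  0.734]
 [-0.1    0.989 -0.106]
 [-0.742 -0.003  0.671]] [ -12.6   16.1  119.9   53.2    3.3 -146.4]
```

```bash
python3 -m handwheel '{"gripper":[1,1,1],"offset":[[0,0,0],[0,0,0],[0,0,0]],"rot":[[0,3,0],[0,6,0],[0,7,0]]}' 35 
python3 -c "
from h import *
s=state();print(s['ee_pos'],R.from_euler('xyz',s['ee_rot'],degrees=True).as_matrix().round(3),s['qpos'].round(1))
snap('scene','l1',(150,100,260,200),6.5)
g=s['ee_pos']-19*R.from_euler('xyz',s['ee_rot'],degrees=True).as_matrix()[:,0];print(g)
tilts('pics/l1_raw.png','l2',(190,140,240,190),6,g,57,(15,20,25,30))
"
```

```text
time_s: 39.93
ee_pos: [651.9, -108.7, 142.4]
ee_rot: [1.6, 52.2, -6.2]
force: [0.4, 0.7, -1.3]
gripper_width: 51.4
[ 651.8891646 -108.6612121  142.444919 ] [[ 0.609  0.129  0.783]
 [-0.066  0.992 -0.112]
 [-0.79   0.017  0.612]] [ -12.4   16.3  116.3   21.3   10.5 -114.4]
[ 640.31823365 -107.41056198  157.4632222 ]
```

View pics/l2.png

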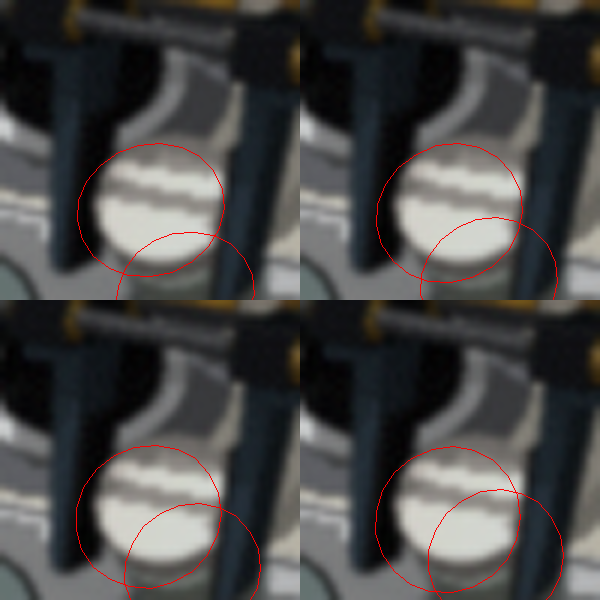

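```bash
python3 -m handwheel '{"gripper":[1,1,1],"offset":[[0,0,0],[0,0,0],[0,0,0]],"rot":[[0,0,0],[0,0,0],[0,0,0]]}' 35 
python3 -c "
from h import *
s=state();M=R.from_euler('xyz',s['ee_rot'],degrees=True).as_matrix();print(s['ee_pos'],M.round(3),s['qpos'].round(1))
g=s['ee_pos']-19*M[:,0];print(g)
for t in (18,22,26):
  t=np.radians(t);ax=np.array([np.sin(t)*.993,-np.sin(t)*.116,np.cos(t)]);b=g-57*ax; print(b, 'low',b[2]-26*np.sin(t),'edge x',b[0]+26*np.cos(t))
  print((M.T@np.array([630.5+26-(b[0]+26*np.cos(t))-2,-117.7-b[1],66-(b[2]-26*np.sin(t))])).round(1))
"
```

```text
time_s: 40.23
ee_pos: [651.6, -108.6, 142.5]
ee_rot: [1.7, 52.1, -6.1]
force: [-0.4, -1.1, -1.5]
gripper_width: 51.6
[ 651.6412068  -108.56237839  142.54479563] [[ 0.611  0.129  0.781]
 [-0.066  0.991 -0.113]
 [-0.789  0.018  0.614]] [ -12.4   16.2  116.5   22.2   10.3 -115.2]
[ 640.02816433 -107.31684446  157.5309856 ]
[ 622.53749343 -105.27362409  103.32076417] low 95.28632231378265 edge x 647.2649628537815
[ 28.3 -11.9 -10.9]
[ 618.82505653 -104.83994566  104.68150589] low 94.94173445723445 edge x 642.9318367535265
[ 30.7 -11.8  -7.3]
[ 615.21591905 -104.41833444  106.29972496] low 94.90207514078651 edge x 638.5845642530937
[ 33.4 -11.6  -3.8]
```

```bash
python3 -m handwheel '{"gripper":[1,1,1,1,1],"offset":[[4,-2,-1],[9,-5,-2.5],[14,-8,-4],[18,-10,-5],[21,-11.5,-6]],"rot":[[0,0,0],[0,0,0],[0,0,0],[0,0,0],[0,0,0]]}' 35 
python3 -m handwheel '{"gripper":[1,1],"offset":[[3,0,-1],[4,0,-1]],"rot":[[0,0,0],[0,0,0]]}'
python3 -c "
from h import *
s=state();M=R.from_euler('xyz',s['ee_rot'],degrees=True).as_matrix();print(s['ee_pos'],s['qpos'].round(1))
g=s['ee_pos']-19*M[:,0]
snap('scene','m1',(150,100,260,200),6.5)
tilts('pics/m1_raw.png','m2',(190,145,240,195),6,g,57,(15,20,25,30))
"
```

```text
time_s: 40.65
ee_pos: [658.2, -121.1, 121.7]
ee_rot: [1.6, 52.1, -6.2]
force: [-0.3, -0.2, -2.1]
gripper_width: 51.4
time_s: 40.82
ee_pos: [659.7, -121.1, 117.8]
ee_rot: [1.6, 52.1, -6.2]
force: [-0.3, -0.1, -2.1]
gripper_width: 51.0
[ 659.67131358 -121.10671232  117.77592313] [ -13.7   19.   116.8   35.6    7.9 -129.7]
```

View pics/m2.png

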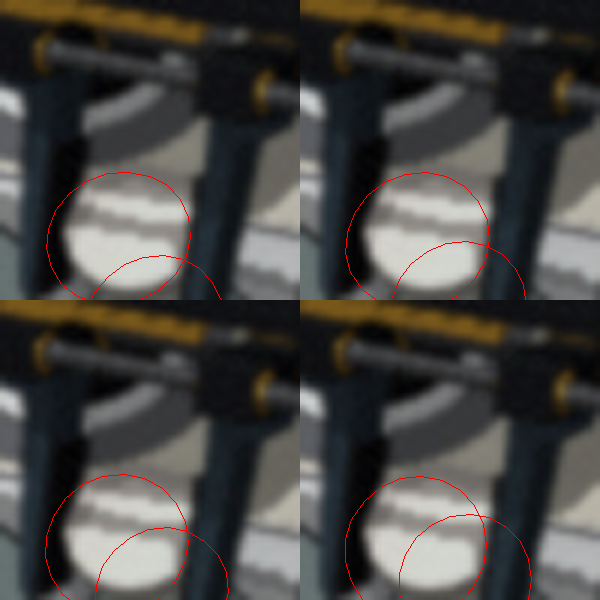

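View pics/m1.png

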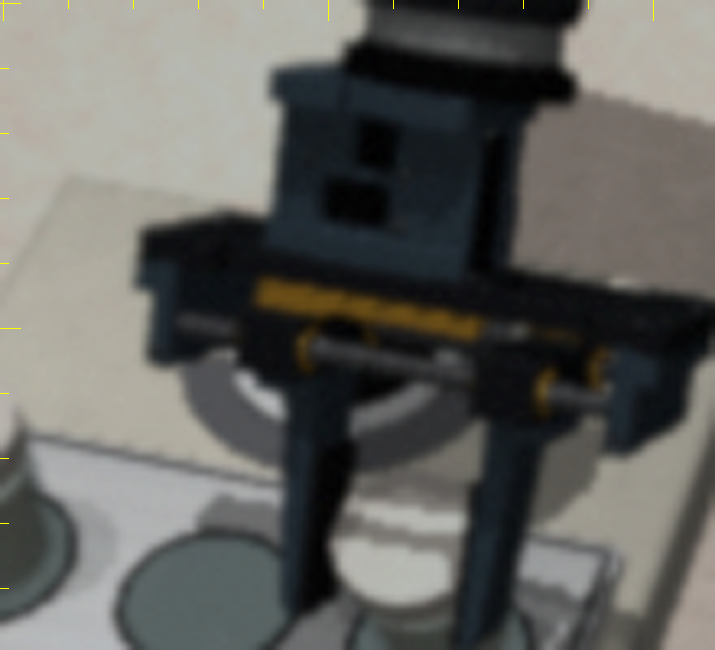

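```bash
python3 -m handwheel '{"gripper":[1,1,1],"offset":[[1.6,1,-1.2],[3.2,2,-2.4],[3.2,2,-2.4]],"rot":[[0,0,0],[0,0,0],[0,0,0]]}'
python3 -m handwheel '{"gripper":[1,1,1],"offset":[[0.8,0,-0.6],[1.6,0,-1.2],[1.6,0,-1.2]],"rot":[[0,0,0],[0,0,0],[0,0,0]]}'
python3 -m handwheel '{"gripper":[1,1,1],"offset":[[0.8,0,-0.6],[1.6,0,-1.2],[1.6,0,-1.2]],"rot":[[0,0,0],[0,0,0],[0,0,0]]}'
python3 -c "
from h import *
s=state();M=R.from_euler('xyz',s['ee_rot'],degrees=True).as_matrix();print(s['ee_pos'],s['qpos'].round(1))
g=s['ee_pos']-19*M[:,0]
snap('scene','n1',(170,120,270,220),6.5)"
```

```text
time_s: 41.12
ee_pos: [662.0, -120.1, 117.0]
ee_rot: [1.4, 51.7, -6.4]
force: [-3.3, -3.3, 5.3]
gripper_width: 51.1
time_s: 41.37
ee_pos: [663.0, -120.3, 117.0]
ee_rot: [1.4, 51.5, -6.4]
force: [-5.6, -0.7, 11.5]
gripper_width: 51.1
time_s: 41.62
ee_pos: [664.4, -120.5, 116.9]
ee_rot: [1.3, 51.3, -6.5]
force: [-4.5, 0.6, 15.5]
gripper_width: 51.0
[ 664.37013637 -120.45882364  116.8932781 ] [ -13.4   19.4  117.    40.3    6.7 -134.2]
```

View pics/n1.png

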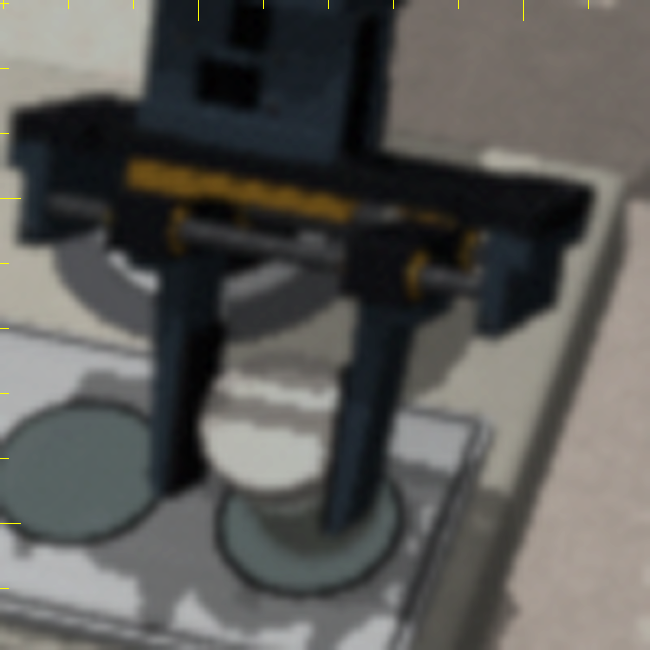

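```bash
python3 -m handwheel '{"gripper":[1,1,1],"offset":[[-1,0,0.8],[-2.5,0,1.9],[-2.5,0,1.9]],"rot":[[0,0,0],[0,0,0],[0,0,0]]}'
python3 -m handwheel '{"gripper":[1,1,1,1,1],"offset":[[0,0,0],[0,0,0],[0,0,0],[0,0,0],[0,0,0]],"rot":[[0,0,0],[0,0,0],[0,0,0],[0,0,0],[0,0,0]]}' 4
python3 -c "
from h import *
snap('scene','n2',(170,120,270,220),6.5)"
```

```text
time_s: 41.92
ee_pos: [662.4, -119.9, 116.8]
ee_rot: [1.4, 51.7, -6.3]
force: [-1.8, -1.0, 6.5]
gripper_width: 51.2
time_s: 42.33
ee_pos: [662.0, -119.3, 115.8]
ee_rot: [1.5, 51.8, -6.2]
force: [-1.4, 1.0, 6.0]
gripper_width: 52.1
```

View pics/n2.png

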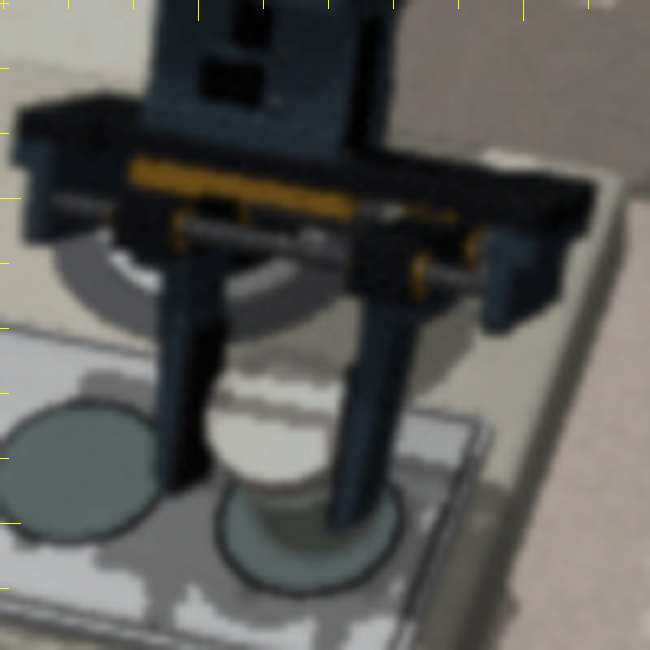

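```bash
python3 -m handwheel '{"gripper":[0.41,0.40,0.38,0.3,0.2],"offset":[[0,0,0],[0,0,0],[0,0,0],[0,0,0],[0,0,0]],"rot":[[0,0,0],[0,0,0],[0,0,0],[0,0,0],[0,0,0]]}'
python3 -m handwheel '{"gripper":[0,0,0,0,0],"offset":[[0,0,0],[0,0,0],[-10,0,0],[-35,0,0],[-65,0,0]],"rot":[[0,0,0],[0,0,0],[0,0,0],[0,0,0],[0,0,0]]}'
python3 -c "
from h import *
snap('scene','n3',(170,120,270,220),6.5)
plan((0,0,0),0)"
```

```text
time_s: 42.8
ee_pos: [660.5, -118.9, 113.5]
ee_rot: [1.6, 52.1, -6.2]
force: [-0.4, 0.0, 0.1]
gripper_width: 67.2
time_s: 43.22
ee_pos: [620.1, -114.7, 163.7]
ee_rot: [1.6, 52.3, -6.2]
force: [0.4, 0.9, -0.3]
gripper_width: 91.0
t 43.3 pos [ 619.4 -114.7  169.6] q [ -14.   12.  118.   22.   13. -116.] w 91.7 jawyaw 82.5 F [-2.6  1.5  3. ]
 off [-255.    30.7 -599.7] rot [ 78.9  30.6 -28.1]
 off [-255.    30.7 -599.7] rot [-93.7  29.2  31.7]
```

View pics/n3.png

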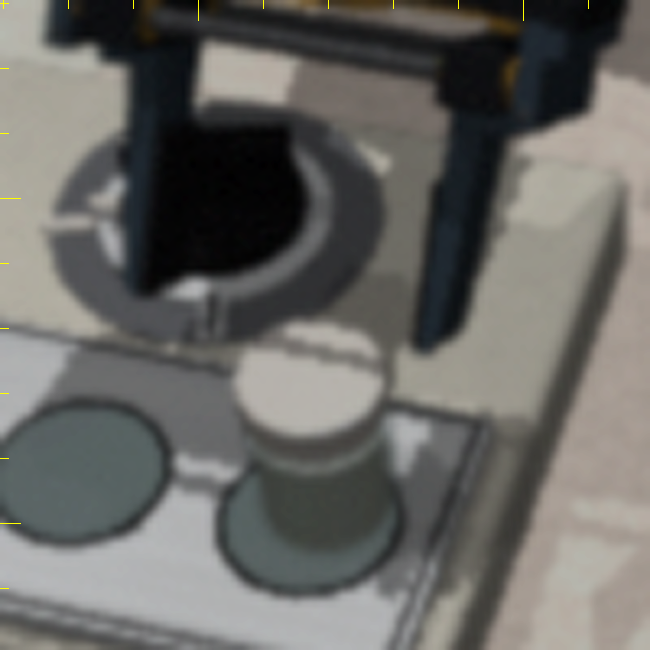

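```bash
python3 -c "
from h import *
for q,z in(((311,381),135),((310,522),63),((83,472),63)): print(px('scene',170+q[0]/6.5-.5,120+q[1]/6.5-.5,z))"
python3 -m handwheel '{"gripper":[0,0,0,0,0],"offset":[[-15,0,10],[-25,0,20],[-25,0,20],[-25,0,20],[-25,0,20]],"rot":[[0,6,0],[0,13,0],[0,20,0],[0,27,0],[0,34,0]]}'
python3 -c "
from h import *
plan((618,-116,150),82)"
```

```text
[ 623.07412206 -110.04461002  135.        ]
[ 628.41831228 -116.16263589   63.        ]
[ 617.65222735 -202.44835683   63.        ]
time_s: 43.68
ee_pos: [621.6, -115.5, 199.8]
ee_rot: [8.7, 83.6, 1.2]
force: [0.8, -0.7, 0.3]
gripper_width: 90.9
t 43.7 pos [ 621.6 -115.5  199.8] q [-12.  21.  88.   2.  65. -96.] w 90.9 jawyaw 82.6 F [ 0.8 -0.7  0.3]
 off [49.1 -1.8 -8.9] rot [ 0.5  6.3 -1. ]
 off [49.1 -1.8 -8.9] rot [-179.2    1.6    9.9]
```

```bash
python3 -m handwheel '{"gripper":[0,0,0,0,0],"offset":[[-15,0,0],[-25,20,0],[-25,45,-5],[-25,75,-10],[-25,105,-15]],"rot":[[0,6,-1],[0,6,-1],[0,6,-1],[0,6,-1],[0,6,-1]]}' >/dev/null
python3 -c "
from h import *
plan((572.7,207.8,225),-62.9)"
```

```text
t 44.1 pos [617.6  -8.4 221.9] q [ -2.  22.  83.  -0.  75. -84.] w 91.1 jawyaw 82.5 F [-0.  -0.3  1. ]
 off [ -3.5 208.5 -72.8] rot [ 1.454e+02  1.000e-01 -5.000e-01]
 off [ -3.5 208.5 -72.8] rot [-34.6   0.4   0.1]
```

```bash
python3 -m handwheel '{"gripper":[0,0,0,0,0],"offset":[[0,30,-10],[0,65,-22],[0,100,-35],[0,130,-45],[0,160,-55]],"rot":[[7,0,0],[14,0,0],[21,0,0],[28,0,0],[35,0,0]]}' >/dev/null
python3 -m handwheel '{"gripper":[0,0,0,0,0],"offset":[[0,0,0],[0,0,0],[0,0,0],[0,0,0],[0,0,0]],"rot":[[7,0,0],[14,0,0],[21,0,0],[28,0,0],[35,0,0]]}' >/dev/null
python3 -m handwheel '{"gripper":[0,0,0,0,0],"offset":[[0,0,0],[0,0,0],[0,0,0],[0,0,0],[0,0,0]],"rot":[[7,0,0],[14,0,0],[21,0,0],[28,0,0],[35,0,0]]}' >/dev/null
python3 -m handwheel '{"gripper":[0,0,0,0,0],"offset":[[0,0,0],[0,0,0],[0,0,0],[0,0,0],[0,0,0]],"rot":[[7,0,0],[14,0,0],[21,0,0],[28,0,0],[35,0,0]]}' >/dev/null
python3 -c "
from h import *
plan((572.7,207.8,225),-62.9)
snap('top','p1',(280,170,440,320),5)"
```

```text
t 45.8 pos [583.6 156.6 221.6] q [14. 21. 85. -0. 74. 72.] w 91.5 jawyaw -57.8 F [ 0.9 -0.6  0.3]
 off [ -3.5 -49.1 -18. ] rot [ 5.1 -0.3 -0.2]
 off [ -3.5 -49.1 -18. ] rot [-174.9    0.3   -0.5]
```

View pics/p1.png

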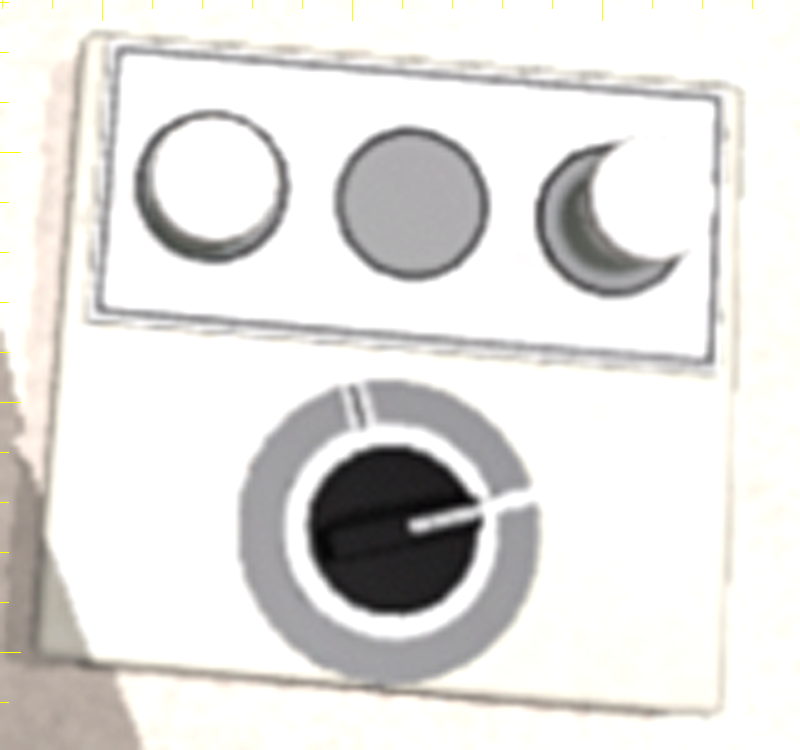

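```bash
python3 -c "
from h import *
for w in((610.4,-293.1),(630.6,-118.8)): print((pr('top',(*w,135))+.5-np.array([280,170]))*5,(pr('top',(*w,63))+.5-np.array([280,170]))*5)
im=cv2.imread('pics/p1_raw.png'); im=cv2.convertScaleAbs(im,alpha=.75); crop(im,'p2',(300,185,430,240),6)
for q in((655,200),(218,178)): print(px('top',280+q[0]/5-.5,170+q[1]/5-.5,135))"
```

```text
[656.31906914 193.88322772] [611.93200285 220.31007798]
[229.27316528 157.99799871] [213.19038875 186.71667955]
[ 607.88487005 -292.35069989  135.        ]
[ 622.41499269 -113.7789779   135.        ]
```

View pics/p2.png

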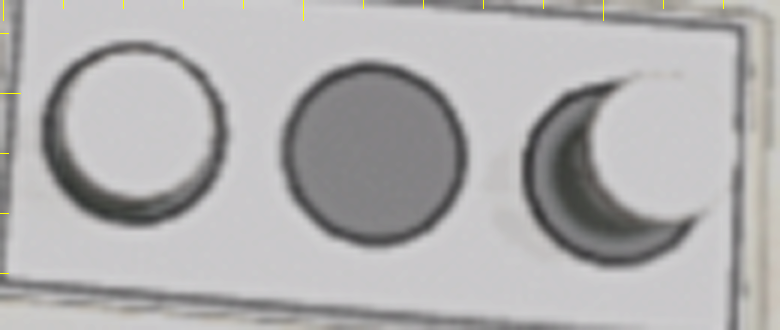

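```bash
python3 -m handwheel '{"gripper":[0,0,0,0,0],"offset":[[0,-25,-9],[0,-49,-18],[0,-49,-18],[0,-49,-18],[20,-49,-18]],"rot":[[5,0,0],[5,0,0],[5,0,0],[5,0,0],[5,0,0]]}' >/dev/null
python3 -c "
from h import *
plan((572.7,207.8,147),-62.9)"
```

```text
t 46.2 pos [575.  208.  205.2] q [19. 21. 86. -0. 72. 81.] w 91.2 jawyaw -62.3 F [0.7 0.8 0.6]
 off [58.1 -1.2  3. ] rot [ 0.6 -0.8 -0.3]
 off [58.1 -1.2  3. ] rot [-179.4    0.5   -1.3]
```

```bash
python3 -m handwheel '{"gripper":[0,0,0,0,0.4],"offset":[[20,-1,-2],[40,-1,-2],[54,-1,-2],[57,-1,-2],[57,-1,-2]],"rot":[[0.6,0,0],[0.6,0,0],[0.6,0,0],[0.6,0,0],[0.6,0,0]]}' 30 
python3 -m handwheel '{"gripper":[0.6,1,1,1,1],"offset":[[0,0,0],[0,0,0],[0,0,0],[0,0,0],[0,0,0]],"rot":[[0,0,0],[0,0,0],[0,0,0],[0,0,0],[0,0,0]]}' >/dev/null
python3 -m handwheel '{"gripper":[1,1,1,1,1],"offset":[[0,0,0],[0,0,0],[0,0,0],[0,0,0],[0,0,0]],"rot":[[0,0,0],[0,0,0],[0,0,0],[0,0,0],[0,0,0]]}' >/dev/null
python3 -m handwheel '{"gripper":[1,1,1,1,1],"offset":[[0,0,0],[0,0,0],[0,0,0],[0,0,0],[0,0,0]],"rot":[[0,0,0],[0,0,0],[0,0,0],[0,0,0],[0,0,0]]}'
python3 -c "
from h import *
plan((572.7,207.8,147),-62.9)"
```

```text
time_s: 46.65
ee_pos: [573.9, 208.2, 143.6]
ee_rot: [130.3, 89.7, -22.7]
force: [-0.5, 0.2, -0.3]
gripper_width: 87.2
time_s: 47.9
ee_pos: [574.5, 208.7, 144.7]
ee_rot: [139.7, 89.6, -13.4]
force: [2.2, -3.8, -0.7]
gripper_width: 16.1
t 47.9 pos [574.5 208.7 144.7] q [19. 24. 91. -0. 64. 82.] w 16.1 jawyaw -63.1 F [ 2.2 -3.8 -0.7]
 off [-2.3 -0.   2. ] rot [-0.2 -0.3 -0.3]
 off [-2.3 -0.   2. ] rot [179.8  -0.4   0.5]
```

```bash
python3 -m handwheel '{"gripper":[1,1,1,1,1],"offset":[[0,0,1],[0,0,2],[0,0,2],[0,0,2],[0,0,2]],"rot":[[-1,0,0],[-3,0,0],[-6,0,0],[-10,0,0],[-15,0,0]]}' >/dev/null
python3 -m handwheel '{"gripper":[1,1,1,1,1],"offset":[[0,0,0],[0,0,0],[0,0,0],[0,0,0],[0,0,0]],"rot":[[-5,0,0],[-10,0,0],[-15,0,0],[-20,0,0],[-25,0,0]]}' 
python3 -m handwheel '{"gripper":[1,1,1,1,1],"offset":[[0,0,0],[0,0,0],[0,0,0],[0,0,0],[0,0,0]],"rot":[[-5,0,0],[-10,0,0],[-15,0,0],[-20,0,0],[-25,0,0]]}' >/dev/null
python3 -m handwheel '{"gripper":[1,1,1,1,1],"offset":[[0,0,0],[0,0,0],[0,0,0],[0,0,0],[0,0,0]],"rot":[[-5,0,0],[-10,0,0],[-15,0,0],[-20,0,0],[-25,0,0]]}' 
python3 -m handwheel '{"gripper":[1,1,1,1,1],"offset":[[0,0,0],[0,0,0],[0,0,0],[0,0,0],[0,0,0]],"rot":[[-5,0,0],[-10,0,0],[-15,0,0],[-20,0,0],[-25,0,0]]}' >/dev/null
python3 -m handwheel '{"gripper":[1,1,1,1,1],"offset":[[0,0,0],[0,0,0],[0,0,0],[0,0,0],[0,0,0]],"rot":[[-5,0,0],[-10,0,0],[-15,0,0],[-19,0,0],[-22,0,0]]}' 
python3 -m handwheel '{"gripper":[1,1,1,1,1],"offset":[[0,0,0],[0,0,0],[0,0,0],[0,0,0],[0,0,0]],"rot":[[-3,0,0],[-5,0,0],[-7,0,0],[-7,0,0],[-7,0,0]]}' 
python3 -c "
from h import *
plan((572.7,207.8,147),81.1)"
```

```text
time_s: 48.73
ee_pos: [573.5, 209.6, 144.7]
ee_rot: [124.5, 89.5, 11.7]
force: [3.9, 0.5, -2.1]
gripper_width: 16.0
time_s: 49.57
ee_pos: [571.8, 209.6, 144.7]
ee_rot: [77.9, 89.7, 15.0]
force: [0.6, 0.1, -0.2]
gripper_width: 15.8
time_s: 50.4
ee_pos: [570.7, 208.3, 144.7]
ee_rot: [-1.4, 89.8, -17.3]
force: [-2.1, -2.6, 3.6]
gripper_width: 16.2
time_s: 50.82
ee_pos: [570.7, 208.1, 144.7]
ee_rot: [-16.6, 89.8, -25.7]
force: [-4.7, -3.0, 3.4]
gripper_width: 15.7
t 50.8 pos [570.7 208.1 144.7] q [ 19.  24.  91.  -0.  65. -62.] w 15.7 jawyaw 80.9 F [-4.7 -3.   3.4]
 off [-2.3  0.   2.1] rot [-0.2  0.2  0.1]
 off [-2.3  0.   2.1] rot [ 1.798e+02  1.000e-01 -3.000e-01]
```

Release, rise, retreat towards the imager and check.

```bash
python3 -m handwheel '{"gripper":[0,0,0,0,0],"offset":[[0,0,0],[0,0,0],[0,0,0],[-20,0,0],[-55,0,0]],"rot":[[0,0,0],[0,0,0],[0,0,0],[0,0,0],[0,0,0]]}' >/dev/null
python3 -m handwheel '{"gripper":[0,0,0,0,0],"offset":[[-35,0,0],[-50,-25,-20],[-50,-55,-42],[-50,-90,-65],[-50,-120,-90]],"rot":[[0,0,0],[0,0,0],[0,0,0],[0,0,0],[0,0,0]]}' >/dev/null
python3 -m handwheel '{"gripper":[0,0,0,0,0],"offset":[[0,-28,-24],[0,-56,-48],[0,-80,-60],[0,-80,-60],[0,-80,-60]],"rot":[[0,0,0],[0,0,0],[0,0,0],[0,0,0],[0,0,0]]}' 
python3 -c "
from h import *
snap('top','q1',(90,145,270,315),4.4)"
```

```text
time_s: 52.07
ee_pos: [392.1, 34.2, 249.1]
ee_rot: [6.4, 89.5, -2.8]
force: [0.6, -0.2, -0.2]
gripper_width: 91.5
```

View pics/q1.png

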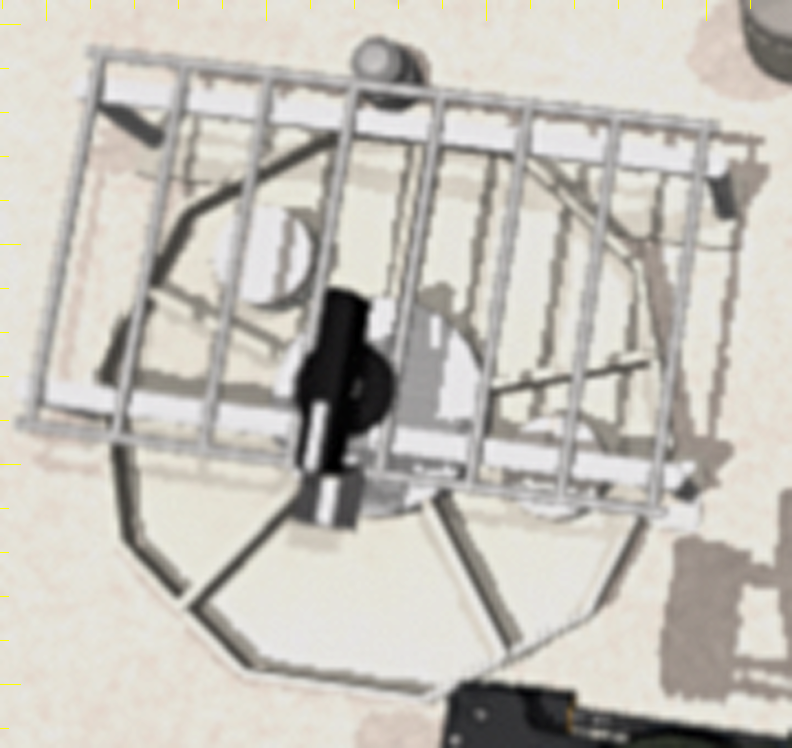

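```bash
python3 -c "
from h import *
print(px('top',407/1.5,198/1.5,155))
plan((623.8,-113,200),83.4)"
```

```text
[776.06506336 -12.13818802 155.        ]
t 52.1 pos [392.8  34.7 249. ] q [  3.   0. 107.  -0.  72. -77.] w 91.3 jawyaw 80.9 F [1.8 0.4 1. ]
 off [  51.2 -109.2  251. ] rot [-2.5  0.5 -0.1]
 off [  51.2 -109.2  251. ] rot [ 1.775e+02 -1.000e-01 -8.000e-01]
```

```bash
python3 -m handwheel '{"gripper":[0,0,0,0,0],"offset":[[0,-15,35],[0,-31,70],[0,-46,105],[10,-62,140],[20,-77,175]],"rot":[[-2.5,0.5,0],[-2.5,0.5,0],[-2.5,0.5,0],[-2.5,0.5,0],[-2.5,0.5,0]]}' >/dev/null
python3 -m handwheel '{"gripper":[0,0,0,0,0],"offset":[[10,-16,35],[20,-27,65],[30,-30,74],[30,-30,74],[30,-30,74]],"rot":[[0,0,0],[0,0,0],[0,0,0],[0,0,0],[0,0,0]]}' 
python3 -c "
from h import *
plan((623.8,-113,78),83.4)
snap('scene','r1',(170,90,270,190),6)"
```

```text
time_s: 52.95
ee_pos: [622.8, -106.3, 198.0]
ee_rot: [171.6, 89.7, 165.0]
force: [-0.8, 0.3, 0.7]
gripper_width: 91.1
t 53.0 pos [ 622.8 -106.3  198. ] q [-11.  24.  83.   0.  73. -94.] w 91.1 jawyaw 83.5 F [-0.8  0.3  0.7]
 off [120.   -6.6   2.4] rot [ 0.1 -0.3 -0. ]
 off [120.   -6.6   2.4] rot [-1.799e+02  1.000e-01 -5.000e-01]
```

View pics/r1.png

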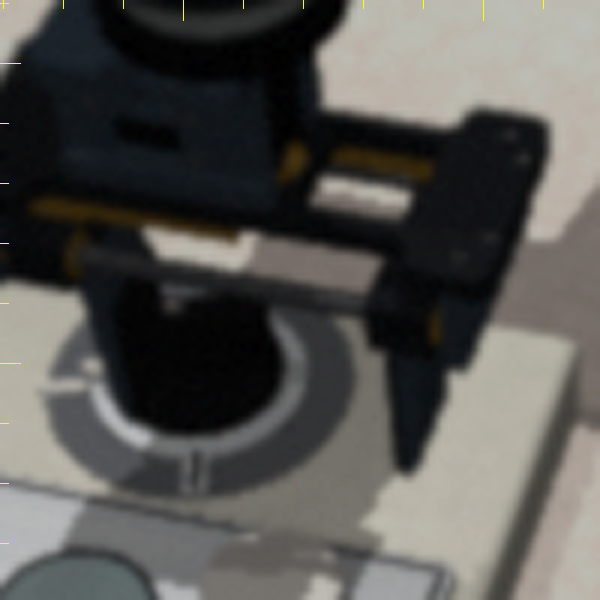

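```bash
python3 -c "
from h import *
im=cv2.imread('pics/r1_raw.png'); crop(im,'r2',None,1.5)"
```

```text
(no output)
```

View pics/r2.png

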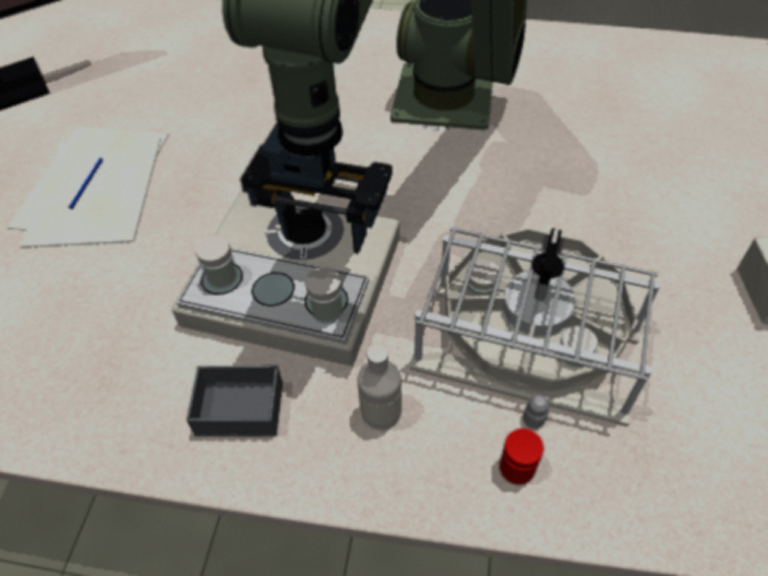

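```bash
python3 -c "
from h import *
im=cv2.imread('pics/r1_raw.png'); crop(im,'r3',(160,150,270,240),7)"
```

```text
(no output)
```

View pics/r3.png

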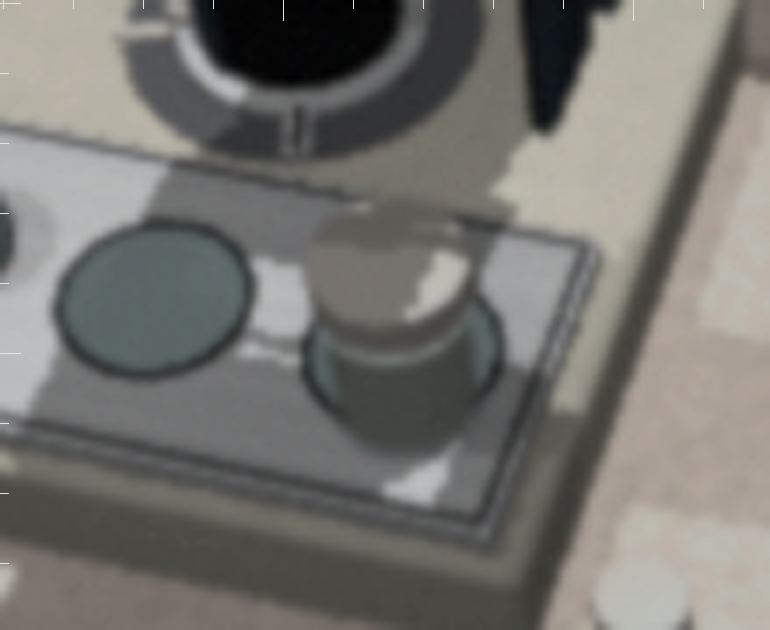

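```bash
python3 -c "
from h import *
a=px('scene',160+388/7-.5,150+272/7-.5,135);b=px('scene',160+403/7-.5,150+357/7-.5,63);print(a,b,a-b)
p=np.array([630.6,-118.8])+(a-b)[:2];print(p)
plan((*p,79),83.4)"
```

```text
[ 652.04483323 -109.06807746  135.        ] [ 630.43059591 -116.01124389   63.        ] [21.61423733  6.94316643 72.        ]
[ 652.21423733 -111.85683357]
t 53.0 pos [ 622.5 -106.2  199.3] q [-11.  24.  83.   0.  73. -94.] w 91.3 jawyaw 83.5 F [-0.5  0.5 -0.6]
 off [120.2  -2.3  30.5] rot [ 0.1 -0.2 -0. ]
 off [120.2  -2.3  30.5] rot [-179.9    0.    -0.3]
```

```bash
python3 -m handwheel '{"gripper":[0,0,0,0,0],"offset":[[5,-2,20],[30,-2,30.5],[60,-2,30.5],[85,-2,30.5],[90,-2,30.5]],"rot":[[0,0,0],[0,0,0],[0,0,0],[0,0,0],[0,0,0]]}'
python3 -c "
from h import *
plan((652.2,-111.5,79),83.4)
snap('scene','s1',(160,130,270,220),7)"
```

```text
time_s: 53.42
ee_pos: [649.5, -111.2, 106.6]
ee_rot: [175.0, 89.5, 168.5]
force: [-1.1, 0.3, -1.2]
gripper_width: 91.1
t 53.4 pos [ 649.5 -111.2  106.6] q [-11.  30.  86.   0.  64. -94.] w 91.1 jawyaw 83.5 F [-1.1  0.3 -1.2]
 off [27.6 -0.   2.9] rot [ 0.1 -0.5 -0. ]
 off [27.6 -0.   2.9] rot [-1.799e+02  1.000e-01 -8.000e-01]
```

View pics/s1.png

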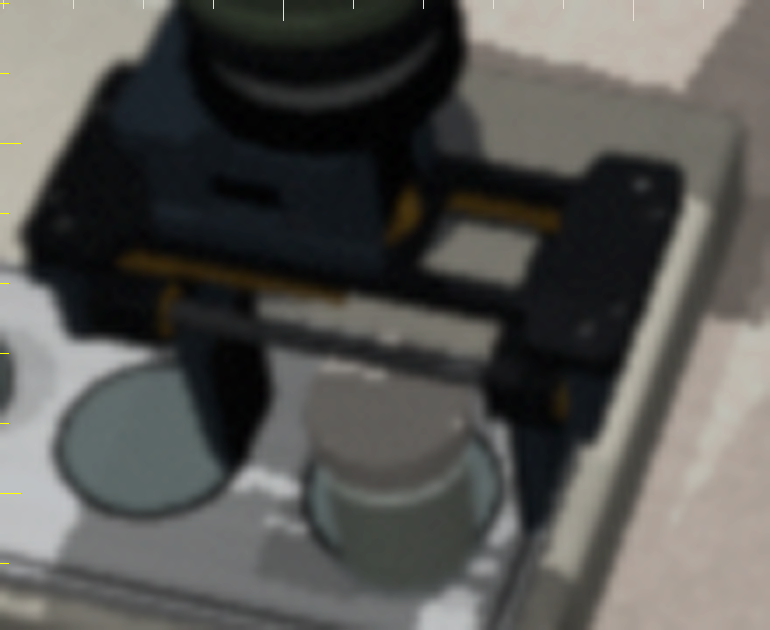

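Fingers straddle the bottle. Descend, close low, lightly, then slide it back.

```bash
python3 -m handwheel '{"gripper":[0,0,0,0.2,0.5],"offset":[[10,0,2],[20,0,2],[27,0,2],[27,0,2],[27,0,2]],"rot":[[0,0,0],[0,0,0],[0,0,0],[0,0,0],[0,0,0]]}' 10
python3 -m handwheel '{"gripper":[1,1,1,1,1],"offset":[[0,0,0],[0,0,0],[0,0,0],[0,0,0],[0,0,0]],"rot":[[0,0,0],[0,0,0],[0,0,0],[0,0,0],[0,0,0]]}' 10
python3 -m handwheel '{"gripper":[1,1,1,1,1],"offset":[[0,0,0],[0,0,0],[0,0,0],[0,0,0],[0,0,0]],"rot":[[0,0,0],[0,0,0],[0,0,0],[0,0,0],[0,0,0]]}' 10
python3 -c "
from h import *
plan((630.6,-118.8,79),83.4)"
```

```text
time_s: 53.88
ee_pos: [654.7, -113.1, 82.8]
ee_rot: [-178.4, 89.9, 175.0]
force: [-0.2, -0.2, 0.3]
gripper_width: 80.8
time_s: 54.3
ee_pos: [654.9, -113.1, 83.0]
ee_rot: [174.6, 89.9, 168.1]
force: [-0.3, -0.7, 0.7]
gripper_width: 52.1
time_s: 54.72
ee_pos: [654.9, -113.1, 83.0]
ee_rot: [178.8, 89.9, 172.2]
force: [1.0, 0.5, 2.5]
gripper_width: 51.8
t 54.7 pos [ 654.9 -113.1   83. ] q [-11.  32.  87.  -0.  61. -94.] w 51.8 jawyaw 83.4 F [1.  0.5 2.5]
 off [  4.   -8.5 -23.5] rot [ 0.  -0.1 -0. ]
 off [  4.   -8.5 -23.5] rot [-1.8e+02  0.0e+00 -1.0e-01]
```

```bash
python3 -m handwheel '{"gripper":[1,1,1,1,1],"offset":[[0,-1,-2],[0,-2.5,-6],[0,-4.5,-11],[0,-6.5,-16],[0,-8,-20]],"rot":[[0,0,0],[0,0,0],[0,0,0],[0,0,0],[0,0,0]]}' 10
python3 -m handwheel '{"gripper":[1,1,1],"offset":[[0,-0.2,-0.9],[0,-0.2,-0.9],[0,-0.2,-0.9]],"rot":[[0,0,0],[0,0,0],[0,0,0]]}' 10
python3 -c "
from h import *
plan((630.6,-118.8,79),83.4)
snap('scene','t1',(160,130,270,220),7)"
```

```text
time_s: 55.13
ee_pos: [633.6, -119.1, 83.0]
ee_rot: [-168.0, 90.0, -174.6]
force: [3.0, 1.1, 3.3]
gripper_width: 52.3
time_s: 55.38
ee_pos: [632.3, -119.3, 83.0]
ee_rot: [-165.0, 89.8, -171.6]
force: [0.2, -1.7, 5.8]
gripper_width: 51.8
t 55.4 pos [ 632.3 -119.3   83. ] q [-12.  30.  90.  -0.  60. -95.] w 51.8 jawyaw 83.4 F [ 0.2 -1.7  5.8]
 off [ 4.   0.3 -1.8] rot [ 0.  -0.2  0. ]
 off [ 4.   0.3 -1.8] rot [-1.8e+02 -1.0e-01 -2.0e-01]
```

View pics/t1.png

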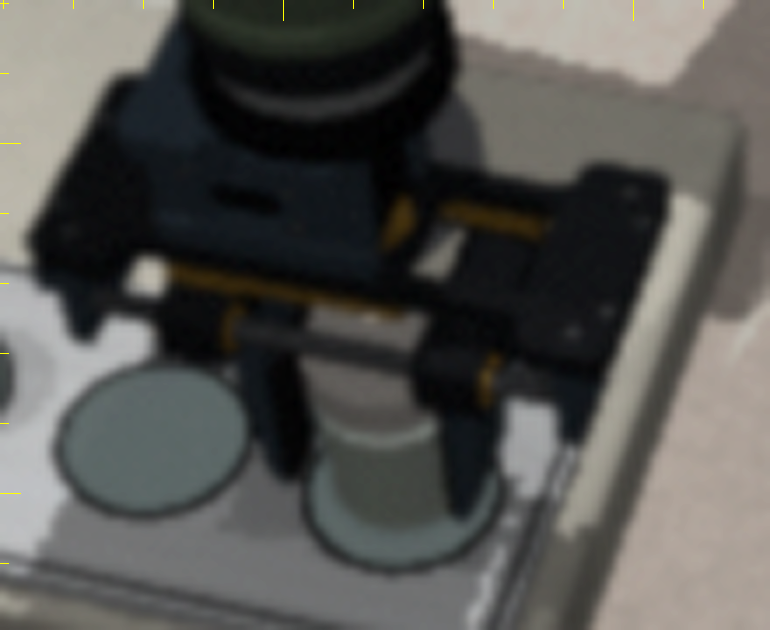

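```bash
python3 -m handwheel '{"gripper":[1,1,0.4,0.35,0.3],"offset":[[0,0,1],[0,0,1],[0,0,1],[0,0,1],[0,0,1]],"rot":[[0,0,0],[0,0,0],[0,0,0],[0,0,0],[0,0,0]]}' 5
python3 -m handwheel '{"gripper":[0,0,0,0,0],"offset":[[0,0,0],[0,0,0],[-20,0,0],[-50,0,0],[-85,0,0]],"rot":[[0,0,0],[0,0,0],[0,0,0],[0,0,0],[0,0,0]]}'
python3 -m handwheel '{"gripper":[0,0,0,0,0],"offset":[[-30,0,0],[-50,25,-15],[-50,55,-35],[-50,90,-55],[-50,125,-80]],"rot":[[0,0,0],[0,0,0],[0,0,0],[0,0,0],[0,0,0]]}'
python3 -m handwheel '{"gripper":[0,0,0,0,0],"offset":[[0,5,-35],[0,10,-70],[0,15,-105],[0,15,-125],[0,15,-125]],"rot":[[0,0,0],[0,0,0],[0,0,0],[0,0,0],[0,0,0]]}'
python3 -c "
from h import *
snap('scene','u1',(120,130,250,220),6)
snap('top','u2',(280,170,440,320),5)
im=cv2.imread('pics/u2_raw.png'); im=cv2.convertScaleAbs(im,alpha=.75); crop(im,'u3',(300,185,430,300),6)
"
```

```text
time_s: 55.85
ee_pos: [633.1, -118.8, 81.7]
ee_rot: [179.1, 89.8, 172.5]
force: [0.3, 0.3, 0.3]
gripper_width: 62.4
time_s: 56.27
ee_pos: [632.7, -118.7, 166.4]
ee_rot: [176.6, 89.6, 170.1]
force: [0.7, 0.5, 0.1]
gripper_width: 90.6
time_s: 56.68
ee_pos: [569.5, 14.2, 218.1]
ee_rot: [131.3, 90.0, 124.6]
force: [0.2, 1.1, 0.3]
gripper_width: 91.1
time_s: 57.1
ee_pos: [442.8, 43.0, 218.1]
ee_rot: [-175.9, 89.7, 177.6]
force: [0.1, 0.2, 0.1]
gripper_width: 91.5
```

View pics/u1.png

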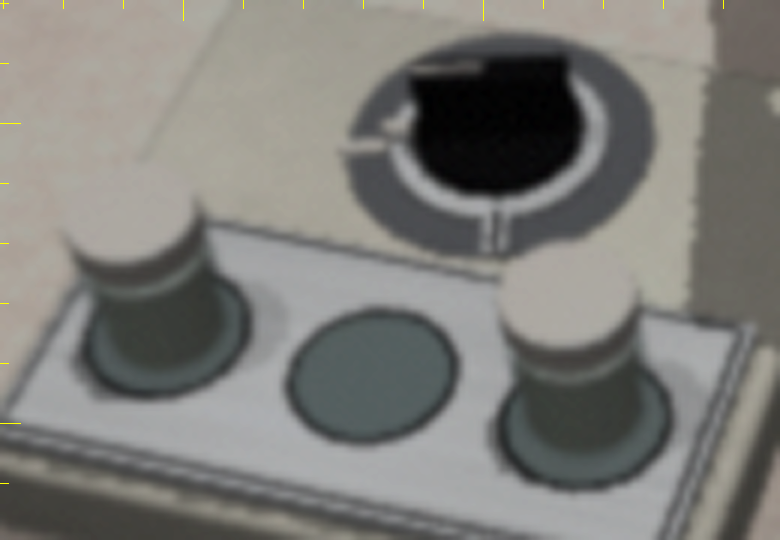

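View pics/u3.png

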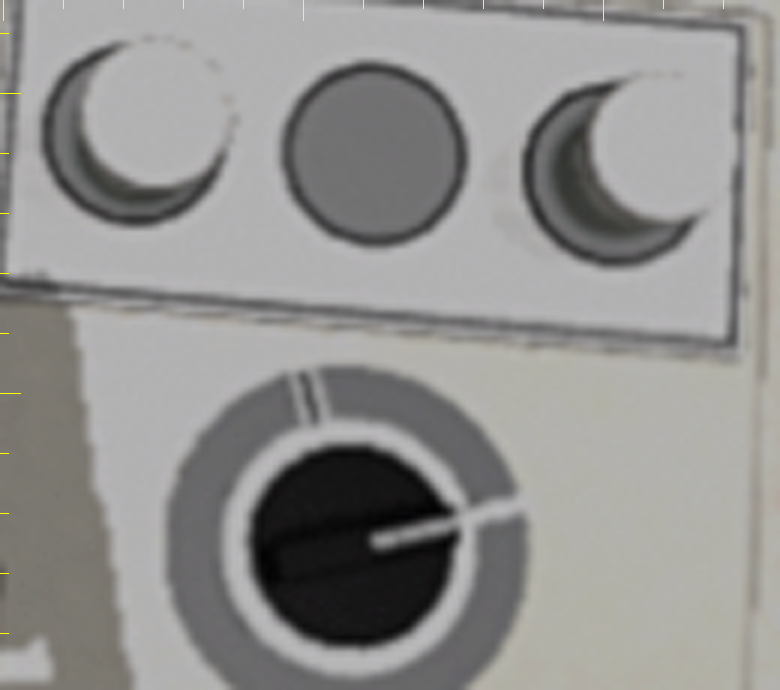

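```bash
python3 -c "
from h import *
plan((479,-189.8,150),11.8)"
```

```text
t 57.2 pos [447.3  42.5 218.5] q [  4.   7. 104.   0.  69. -79.] w 91.1 jawyaw 83.4 F [ 0.6  0.7 -0.8]
 off [  68.5 -227.2   58. ] rot [71.6  0.  -0. ]
 off [  68.5 -227.2   58. ] rot [-108.4    0.     0. ]
```

```bash
python3 -m handwheel '{"gripper":[0,0,0,0,0],"offset":[[0,-30,8],[0,-65,16],[0,-100,25],[0,-135,34],[0,-170,43]],"rot":[[7,0,0],[14,0,0],[21,0,0],[28,0,0],[35,0,0]]}' >/dev/null
python3 -c "
from h import *
plan((479,-189.8,130),11.8)"
```

```text
t 57.6 pos [ 471.9 -133.9  217.8] q [-17.  11. 100.  -0.  70. -65.] w 91.1 jawyaw 48.0 F [0.2 0.1 0.6]
 off [ 87.8 -36.8  42.7] rot [36.2 -0.   0. ]
 off [ 87.8 -36.8  42.7] rot [-1.438e+02 -1.000e-01 -0.000e+00]
```

```bash
python3 -m handwheel '{"gripper":[0,0,0,0,0],"offset":[[20,-20,20],[40,-36,42],[60,-36,42],[80,-36,42],[88,-36,42]],"rot":[[7,0,0],[14,0,0],[21,0,0],[28,0,0],[35,0,0]]}' >/dev/null
python3 -m handwheel '{"gripper":[0,0,0],"offset":[[0,0,0],[0,0,0],[0,0,0]],"rot":[[1,0,0],[1,0,0],[1,0,0]]}' >/dev/null
python3 -c "
from h import *
plan((479,-189.8,71.5),11.8)"
```

```text
t 58.3 pos [ 479.1 -186.8  130.5] q [-23.  17. 105.  -0.  58. -35.] w 91.3 jawyaw 12.5 F [-0.3 -0.4  0.4]
 off [59.  -0.7  2.8] rot [0.7 0.  0. ]
 off [59.  -0.7  2.8] rot [-179.3   -0.     0. ]
```

```bash
python3 -m handwheel '{"gripper":[0,0,0,0,0.4],"offset":[[20,-0.7,2.5],[40,-0.7,2.5],[55,-0.7,2.5],[58,-0.7,2.5],[58,-0.7,2.5]],"rot":[[0.7,0,0],[0.7,0,0],[0.7,0,0],[0.7,0,0],[0.7,0,0]]}' 25 
python3 -m handwheel '{"gripper":[0.6,1,1,1,1],"offset":[[0,0,0],[0,0,0],[0,0,0],[0,0,0],[0,0,0]],"rot":[[0,0,0],[0,0,0],[0,0,0],[0,0,0],[0,0,0]]}' >/dev/null
python3 -m handwheel '{"gripper":[1,1,1,1,1],"offset":[[0,0,0],[0,0,0],[0,0,0],[0,0,0],[0,0,0]],"rot":[[0,0,0],[0,0,0],[0,0,0],[0,0,0],[0,0,0]]}' >/dev/null
python3 -m handwheel '{"gripper":[1,1,1,1,1],"offset":[[0,0,0],[0,0,0],[0,0,0],[0,0,0],[0,0,0]],"rot":[[0,0,0],[0,0,0],[0,0,0],[0,0,0],[0,0,0]]}'
python3 -c "
from h import *
plan((479,-189.8,71.5),11.8)"
```

```text
time_s: 58.7
ee_pos: [477.9, -188.8, 71.9]
ee_rot: [-108.3, 89.9, 173.5]
force: [-0.2, 0.5, 0.5]
gripper_width: 87.4
time_s: 59.95
ee_pos: [477.6, -188.8, 71.9]
ee_rot: [-109.0, 89.9, 172.8]
force: [0.2, -0.6, 0.9]
gripper_width: 14.6
t 60.0 pos [ 477.6 -188.8   71.9] q [-23.  21. 109.  -0.  50. -35.] w 14.6 jawyaw 11.7 F [ 0.2 -0.6  0.9]
 off [0.4 1.2 1.3] rot [-0.1 -0.   0.1]
 off [0.4 1.2 1.3] rot [1.799e+02 1.000e-01 1.000e-01]
```

```bash
python3 -m handwheel '{"gripper":[1,1,1,1,1],"offset":[[0,0.5,0.5],[0,1,1],[0,1,1],[0,1,1],[0,1,1]],"rot":[[-1,0,0],[-3,0,0],[-6,0,0],[-10,0,0],[-14,0,0]]}' >/dev/null
python3 -m handwheel '{"gripper":[1,1,1,1,1],"offset":[[0,0,0],[0,0,0],[0,0,0],[0,0,0],[0,0,0]],"rot":[[-4,0,0],[-8,0,0],[-12,0,0],[-16,0,0],[-20,0,0]]}' 
python3 -m handwheel '{"gripper":[1,1,1,1,1],"offset":[[0,0,0],[0,0,0],[0,0,0],[0,0,0],[0,0,0]],"rot":[[-4,0,0],[-8,0,0],[-12,0,0],[-16,0,0],[-20,0,0]]}' 
python3 -m handwheel '{"gripper":[1,1,1,1,1],"offset":[[0,0,0],[0,0,0],[0,0,0],[0,0,0],[0,0,0]],"rot":[[-4,0,0],[-8,0,0],[-12,0,0],[-16,0,0],[-20,0,0]]}' 
python3 -m handwheel '{"gripper":[1,1,1,1,1],"offset":[[0,0,0],[0,0,0],[0,0,0],[0,0,0],[0,0,0]],"rot":[[-4,0,0],[-8,0,0],[-11,0,0],[-14,0,0],[-15,0,0]]}' 
python3 -m handwheel '{"gripper":[1,1],"offset":[[0,0,0],[0,0,0]],"rot":[[0,0,0],[0,0,0]]}' 
python3 -c "
from h import *
plan((479,-189.8,71.5),100.8)"
```

```text
time_s: 60.78
ee_pos: [477.7, -188.7, 71.9]
ee_rot: [-161.2, 89.8, 154.7]
force: [-2.3, 2.2, 2.4]
gripper_width: 14.7
time_s: 61.2
ee_pos: [477.8, -188.7, 71.9]
ee_rot: [177.2, 89.8, 153.1]
force: [-2.6, 2.1, 2.5]
gripper_width: 15.0
time_s: 61.62
ee_pos: [477.8, -188.6, 71.9]
ee_rot: [155.2, 89.8, 151.1]
force: [-1.4, 3.1, 2.5]
gripper_width: 14.8
time_s: 62.03
ee_pos: [477.8, -188.6, 71.9]
ee_rot: [140.0, 89.8, 150.8]
force: [-3.9, 2.9, 3.0]
gripper_width: 14.6
time_s: 62.2
ee_pos: [477.8, -188.6, 71.9]
ee_rot: [142.4, 89.8, 153.1]
force: [-2.9, 4.8, 3.6]
gripper_width: 14.9
t 62.2 pos [ 477.8 -188.6   71.9] q [ -23.   21.  109.    0.   51. -124.] w 14.9 jawyaw 100.7 F [-2.9  4.8  3.6]
 off [ 0.3 -1.4  1. ] rot [-0.1 -0.2 -0.2]
 off [ 0.3 -1.4  1. ] rot [179.9  -0.2   0.3]
```

Release, rise, retreat towards the robot's left, and check everything.

```bash
python3 -m handwheel '{"gripper":[0.7,0.5,0,0,0],"offset":[[0,0,0],[0,0,0],[0,0,0],[0,0,0],[-25,0,0]],"rot":[[0,0,0],[0,0,0],[0,0,0],[0,0,0],[0,0,0]]}' >/dev/null
python3 -m handwheel '{"gripper":[0,0,0,0,0],"offset":[[-35,0,0],[-70,0,0],[-105,0,-20],[-120,10,-50],[-120,40,-80]],"rot":[[0,0,0],[0,0,0],[0,0,0],[0,0,0],[0,0,0]]}' >/dev/null
python3 -m handwheel '{"gripper":[0,0,0,0,0],"offset":[[0,35,0],[0,70,0],[0,105,0],[0,140,0],[0,140,0]],"rot":[[0,0,0],[0,0,0],[0,0,0],[0,0,0],[0,0,0]]}' 
python3 -c "
from h import *
snap('scene','v1',None,1.5)
snap('top','v2',None,1.5)
im=cv2.imread('pics/v2_raw.png'); im=cv2.convertScaleAbs(im,alpha=.75); crop(im,'v3',(290,175,430,310),5.5)
crop(im,'v4',(90,145,270,315),4.4)
"
```

```text
time_s: 63.45
ee_pos: [366.1, -23.7, 217.3]
ee_rot: [110.4, 89.8, 121.4]
force: [0.2, -1.3, -0.1]
gripper_width: 91.4
```

View pics/v1.png

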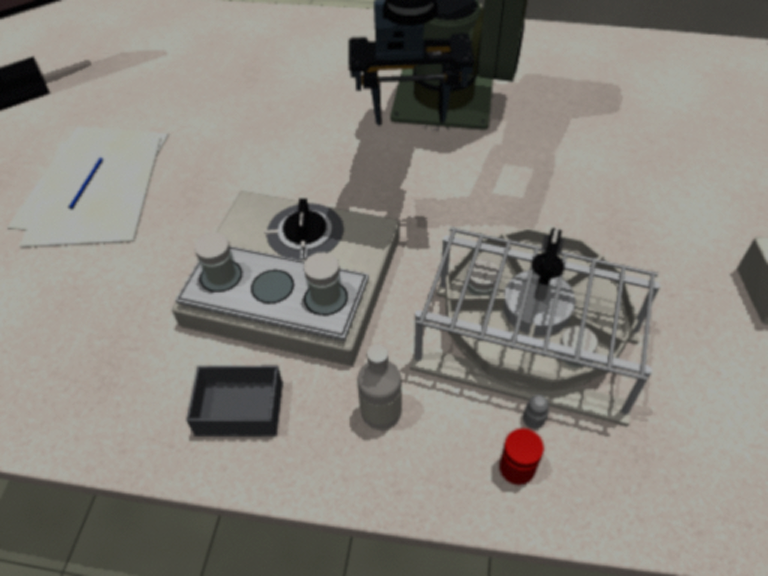

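View pics/v3.png

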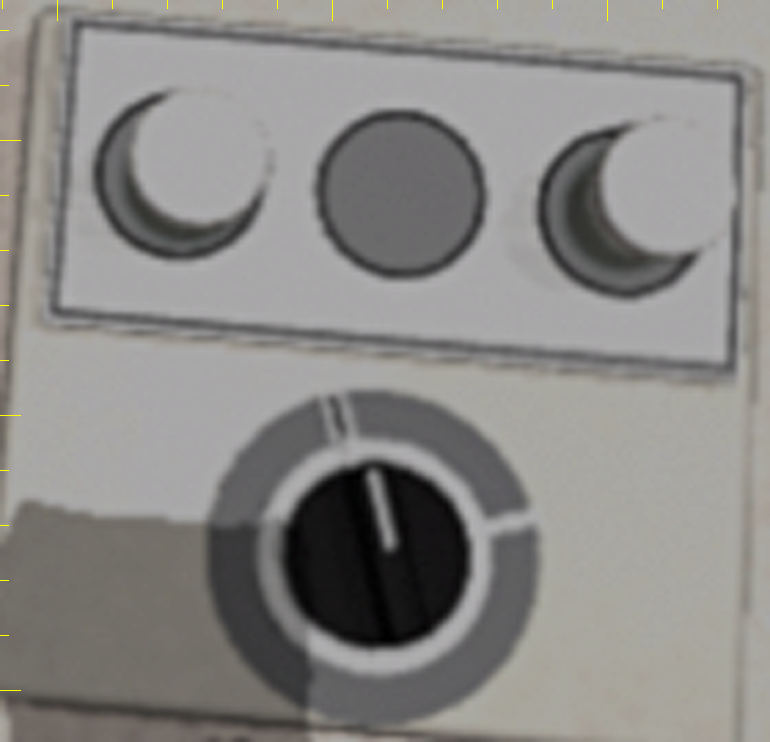

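View pics/v4.png

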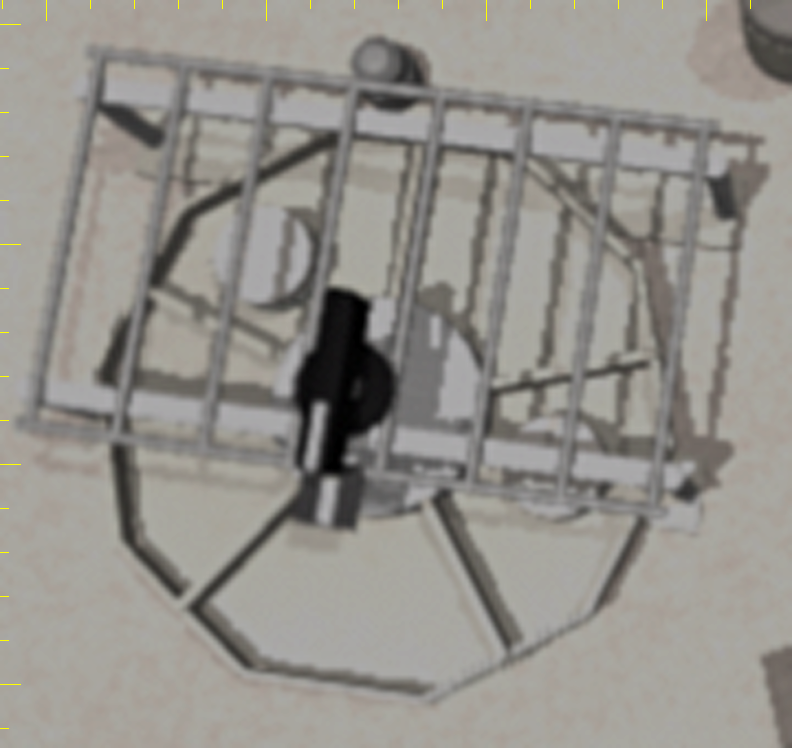

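```bash
python3 -c "
from h import *
f=lambda u,v,z:px('top',290+u/5.5-.5,175+v/5.5-.5,z)[:2]
a=f(373,472,96);b=f(391,550,96);d=a-b;ax=np.array([478.8,-189.5])
print(a,b,'line ang',np.degrees(np.arctan2(d[1],d[0])),'tip from axis',np.degrees(np.arctan2(*(a-ax)[::-1])))
for z in(50,56,64):
  for T in ((338,420),):
    t=f(*T,z)-ax; c=f(373.5,557,z)-ax; print(z,t,np.degrees(np.arctan2(t[1],t[0])),'ringc',c, 'tab rel ring',np.degrees(np.arctan2(*(t-c)[::-1])))
for n,q in(('L',(201,158)),('R',(669,187))): print(n,f(*q,135+6))
"
```

```text
[ 509.93102046 -183.69962261] [ 480.41639862 -188.8479789 ] line ang 9.894781886458729 tip from axis 10.554409695346832
50 [54.40798517 10.88936066] 11.317793499278748 ringc [ 0.03513047 -0.17898091] tab rel ring 11.506131056109464
56 [53.99133163 11.81672761] 12.34528897374361 ringc [-0.07436847  0.81091158] tab rel ring 11.50613105610946
64 [53.43579359 13.05321688] 13.72729752681941 ringc [-0.22036704  2.13076823] tab rel ring 11.506131056109457
L [ 625.10457699 -119.35052672]
R [ 608.99008299 -292.11433224]
```

```bash
python3 -c "
from h import *
print(job_done())"
```

```text
the job is handed in; nothing more can be done
None
```

The job is handed in at about 63 s of the 210 s allowed. No verdict was reported, so everything below rests on my own camera checks.

- **Dial:** I parked it at the white line, and it still read parked just before I turned it to the focus tab. The final pointer is within about 1.5°, or 1–2 mm, of the tab.
- **Bottles:** Only two tall bottles were present. They stand upright and released on the two outer windows. Offset from centre is about 2 mm on window 0 and 5–6 mm on window 2, against the 14 mm limit.
- **Carousel:** The striped end of the handle is back over the home mark. Both squat pots are still in their pockets.
- **Other items:** The wash bottle, tip box, spare objective and red look-alike show no visible movement.

**What went wrong on the way:**
- **Swinging:** Both bottles swung about 30–50° in the grip while being carried. I put them down by pitching the tool back and letting them settle upright.
- **Knocked bottle:** The bottle on window 2 first stood about 8–10 mm off centre, and was later found pushed about 22 mm away from the robot. I slid it back onto its window while the dial was still parked.

**Disagreement between checks:** The two cameras differed by a few millimetres on the window 2 bottle. Every estimate of its final place stays within the limit.

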